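Pack the two-layer pantry rack and shut its keeper bar

TASK

Pack the wood-and-wire rack in two layers: one biscuit box was dropped askew in its bottom tray, so set both biscuit boxes upright and lengthwise in the tray, one in the front half and one in the back half, lay the wooden divider sheet squarely and flat on them with its grip ridge up, and stand every red-capped spice jar that is here upright on the sheet. Only when all is loaded, swing the rack's keeper bar shut until it snaps fully home past its spring nose, and let go. Leave the mug, tin, cup and shakers where they are.

Things in the scene. Friction and masses are not known exactly. Their poses are not given: they have to be found in the camera images.
- rack: fixed rack: wooden base 218 x 236 x 8 mm, tray, steel wire rails. Origin on the worktop under its middle; x from the loading (keeper) side to the back, y along its length towards the keeper's hinge. Thin rails at z = 106 mm (posts to 112) along the back (x = +98 mm) and both ends (y = +-106 mm); the loading side (-x) is closed only by the keeper bar
- rack_tray (a point): middle of the tray's floor, 8 mm above the worktop, at x = +6.5 mm, y = 0 of the rack; same axes as the rack. The tray is free inside for 83 mm either way along x and 95 mm either way along y of this point; its wooden lips rise 24 mm above its floor
- keeper (a joint): keeper bar's hinge angle, rad: 0 = fully home along the loading side, grows as it swings outward (clockwise from above), to 1.75; at 1.57 it points straight out along the rack's -x. Stays where left (light friction). From about 0.10 to 0.05 a spring nose on the latch head resists with a few N at the knob (under 8); past that the bar snaps to a hard stop at 0
- keeper_hinge (a point): on the keeper's vertical hinge axis, at the height of the bar (120 mm above the worktop); rack frame (-89, 106, 120) mm. Its axes turn with the bar: the bar runs along its -y, z up
- keeper_knob (a point): on the keeper's upright black round knob, diameter 14 mm, 150 mm from the hinge axis, standing on the bar from 128 to 186 mm above the worktop; the point is on its axis 165 mm above the worktop. The bar itself is 10 mm thick, 16 mm high (112 to 128 mm above the worktop) and reaches 184 mm from the hinge axis
- divider_grip (a point): the loose divider: a plywood sheet 140 (its x) x 165 (its y) x 6 mm, 0.2 kg, with an upright grip ridge in the middle of its top, 10 mm thick (x), 60 mm long (y), 40 mm high (top 46 mm above the underside). The point is in the ridge, 34 mm above the underside of the sheet; z up
- box_a_mid (a point): biscuit box A (starts askew in the tray), upright, 55 (x) x 172 (y) x 78 mm high (a thin printed flap shows a little higher), 0.17 kg; the point is at its centre, 39 mm above its underside; z up
- box_b_mid (a point): biscuit box B (starts on the worktop), upright, 55 (x) x 172 (y) x 78 mm high (a thin printed flap shows a little higher), 0.17 kg; the point is at its centre, 39 mm above its underside; z up
- jar_a_mid (a point): spice jar A with a red screw cap (absent in some starts: None), round, diameter 45 mm, 106 mm tall, 0.11 kg; the cap is its top 21 mm; the point is at its centre, 53 mm above its underside; z along the jar, up when it stands
- jar_b_mid (a point): spice jar B with a red screw cap (absent in some starts: None), round, diameter 45 mm, 106 mm tall, 0.11 kg; the cap is its top 21 mm; the point is at its centre, 53 mm above its underside; z along the jar, up when it stands
- jar_c_mid (a point): spice jar C with a red screw cap (absent in some starts: None), round, diameter 45 mm, 106 mm tall, 0.11 kg; the cap is its top 21 mm; the point is at its centre, 53 mm above its underside; z along the jar, up when it stands
- jar_d_mid (a point): spice jar D with a red screw cap (absent in some starts: None), round, diameter 45 mm, 106 mm tall, 0.11 kg; the cap is its top 21 mm; the point is at its centre, 53 mm above its underside; z along the jar, up when it stands
- mug: green mug, 87 x 118 x 93 mm, bystander behind the rack; origin at the middle of its underside
- tin: food tin, diameter 76 mm, 58 mm tall, bystander behind the keeper; origin at the middle of its underside
- cup: small grey stoneware bowl cup, diameter 68 mm, 42 mm tall, bystander behind the rack; origin at the middle of its underside
- salt: glass shaker with a metal cap, diameter 44 mm, 90 mm tall, bystander behind the rack; origin at the middle of its underside
- pepper: the other glass shaker, same size, bystander near the spice jars; origin at the middle of its underside

How it is judged:
By the outcome, as a careful person would: the job done as asked, in the order asked, and still so for the second after the job is handed in, with the robot touching nothing.
Of jar_a, jar_b, jar_c, jar_d only 2 to 4 are there at a start; the rules pass over those that are not, and their reading is None.
At some moment in a run one of box_a, box_b may be knocked a few centimetres aside while the robot is not near it.
It also fails if it takes over 210 s, if anything falls off the work surface, if the arm or the gripper's body presses on something with over 40 N, if the wrist force passes 120 N, or if a joint passes its speed limit or range.

ROBOT

A 7-joint arm with a two-finger parallel gripper is mounted at the origin on a cart in front of the work surface, level with it; the furniture and walls round the work are solid. World frame = base frame: x ahead of the robot, y to its left, z up, the work surface at z = 0. Lengths are in m, angles in degrees, forces in N, time in s.
With the tool pointing down it reaches from about 0.425 to 0.875 m from the base axis. Payload 4.7 kg.
Tool frame: the origin (TCP) lies between the finger pads; the fingertips stand 8 mm ahead of it and the grasp point (between the pads) lies 11 mm behind it; z points along the fingers, y is the line along which they close (so a half turn about z gives the same grasp; the last joint's range is limited). The gripper opens to 87 mm and grips with 3 to 60 N. Pads are 19 mm wide; open, the fingers measure 117 mm over their backs; the gripper's body (75 mm by 190 mm) begins 51 mm behind the grasp point.
Start: joints at [39.081, 18.392, -4.016, 83.108, 1.295, 78.541, -3.26], TCP at [0.51, -0.403, 0.231] pointing down, gripper open.
Joint ranges: [-163.93, 163.93], [-17.29, 119.83], [-79.2, 71.16], [3.27, 140.29], [-89.18, 269.18], [5.43, 117.66], [-154.24, 154.24]. Speed limits (degrees/s): [147.25, 147.25, 180, 180, 180, 180, 180].

INTERFACE

Orientations are given as [roll, pitch, yaw] about the fixed x, y, z axes, in that order (R = Rz(yaw) Ry(pitch) Rx(roll)).
In Python, from cell import env, viewer gives the robot as it stands. The module is installed in compiled form; this text tells all that it offers.
- The arm moves only by the tool arm_command, never from a script. Its argument "series" is a list of rows, each a list of 2 entries, a list of its own where there are three numbers: the shift along the tool's x, y, z in mm, then the turn about the tool's z in rad. A call has exactly 5 rows; each row is the pose to reach, as a shift and turn from the pose commanded when the call began, along the tool's axes at that moment; what a row does not reach only later rows make up. A row lasts 1/10 s, in which the tool goes at most 50 mm and 8.59 degrees, less where a joint would pass 70% of its speed; a pose out of reach is approached as far as the arm can. A call with a gripper value outside its range is refused whole. "grip" is the gripper command: -1 is fully open, 1 is shut, values between are in proportion, set as the call begins (left out, the last holds). The fingers move at their own pace and stop on an object; "grip_force" is the grip in N (left out, the last holds). Time passes only in rows, so rows that repeat a pose let the fingers close, or fill a call up. It gives the time, the measured TCP pose, the force, the opening and the grip force at its end, in the units of the state.
- env.get_obs(): the state, without advancing time (a new reading comes with each control period).
- viewer.read_camera(name): name is "scene" or "top"; returns (picture, depth): 420x560x3 uint8, blue, green, red; 420x560 float32, m along the optical axis (not along the pixel's ray), 0 where there is no reading.
- viewer.calibration(name): a dict with "K" (3x3 intrinsics, pixels), "dist" ([k1, k2, p1, p2, k3] as OpenCV has them; the pictures are not rectified), "T" (4x4, takes a point from camera to world coordinates). Camera axes: x right, y up, looking along -z (the intrinsics and any distortion apply to the point x, -y, -z); pixel columns grow to the right and rows downward; lengths in m; the calibration is good to about 2 mm. A picture is of the moment at which its call begins. calibration takes no time and is no camera call.
- env.sign_off(): hands the job in; it is judged then, once.
The state is a dict: "time_s": time; "qpos": joint angles; "joint_velocities": joint speeds; "effort": joint torques, N m; "tool_pos": TCP position; "tool_rot": TCP orientation; "force": force on the tool from outside, world axes, zero at the start; "wrist_torque": the same for the moment, N m; "grip_width": finger opening in m; "grasp_force": force on a finger pad.
Only numpy, scipy, OpenCV 4.12 (cv2) and the standard library are available. Lean on these libraries where they do the work, as an engineer would, in place of code of your own. Each camera call takes 0.05 s, during which the arm holds its last target. There are 200 camera calls.

## Working session

There is one attempt and no reset: what is moved stays moved. The work goes in short steps, Python scripts to look and compute and a tool call to move; the robot and the scene stay as the last step left them, time stands still between calls to the robot, and variables do not carry over. Pictures are saved under pics/ and viewed, at most 14 in all, crops included, and the job is handed in when it is done.

Besides the shell and the picture viewer there is one more tool, called after "Emit:" by a JSON object that holds its "op" and its "data". arm_command: Moves the arm, as the interface text tells. Its arguments: {"type":"object","properties":{"series":{"type":"array"},"grip":{"type":"number"},"grip_force":{"type":"number"}},"required":["series"]}

```bash
mkdir -p pics
python3 - <<'E'
from cell import env, viewer
import cv2,numpy as np
for n in ("scene","top"):
    p,d=viewer.read_camera(n); cv2.imwrite(f"pics/{n}0.png",cv2.resize(p,(784,588))); np.savez(f"pics/{n}0.npz",p=p,d=d)
    c=viewer.calibration(n); print(n,c["K"].round(1).tolist(),np.round(c["dist"],4),c["T"].round(3).tolist())
print(env.get_obs())
E
```

```text
scene [[398.6, 0.0, 283.2], [0.0, 398.6, 211.8], [0.0, 0.0, 1.0]] [0.0091 0.     0.     0.     0.    ] [[-0.832, 0.456, -0.317, 0.2], [-0.555, -0.68, 0.479, 0.469], [0.003, 0.575, 0.818, 1.062], [0.0, 0.0, 0.0, 1.0]]
top [[536.9, 0.0, 276.1], [0.0, 536.9, 207.8], [0.0, 0.0, 1.0]] [-0.1135  0.      0.      0.      0.    ] [[-0.466, 0.721, -0.513, -0.379], [-0.885, -0.368, 0.286, 0.416], [0.017, 0.587, 0.809, 1.583], [0.0, 0.0, 0.0, 1.0]]
{'time_s': 0.1, 'qpos': array([39.08178166, 18.43370189, -4.01474614, 83.16844433,  1.2965755 ,
       78.54207632, -3.25991916]), 'joint_velocities': array([-0.05817672, -0.10285295, -0.02014333, -0.20856127, -0.02318193,
        0.05998518, -0.0246665 ]), 'effort': array([ 6.81395505e-06, -4.92573953e+01, -4.05739043e-01, -3.13401139e+01,
       -6.42474904e-02,  3.93705710e-02,  1.42351878e-04]), 'tool_pos': array([ 0.50985946, -0.40237202,  0.22957871]), 'tool_rot': array([-1.79901096e+02,  7.36361181e-03,  5.17274809e+01]), 'force': array([ 0.97236626,  0.02853693, -0.43285112]), 'wrist_torque': array([-0.05135817, -0.01014874,  0.01250634]), 'grasp_force': 0.0, 'grip_width': 0.0871340096054122}
```

View pics/scene0.png

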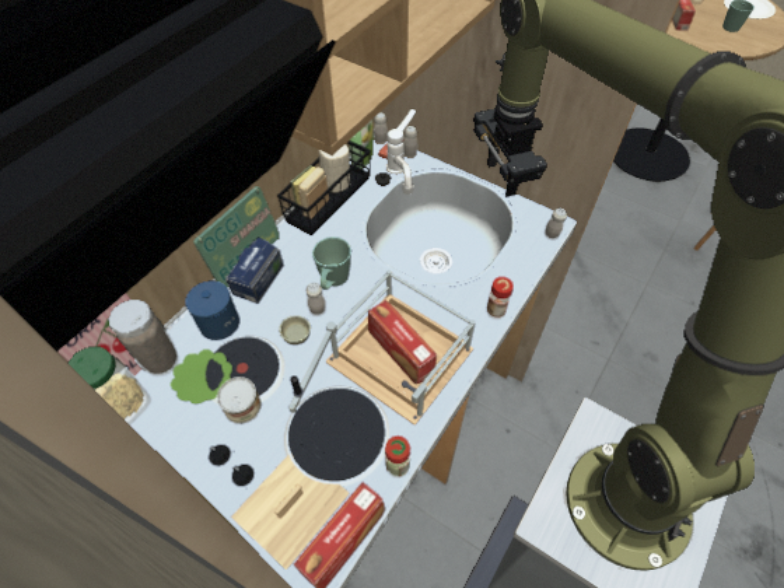

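View pics/top0.png

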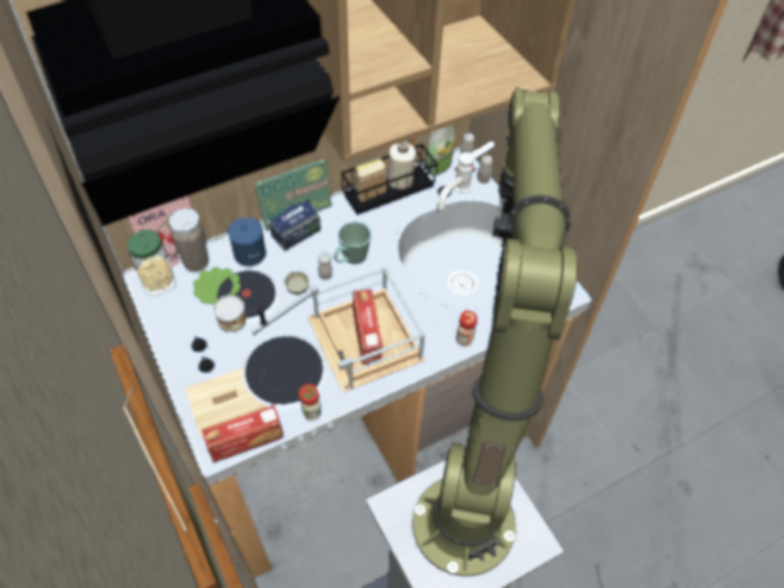

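The scene view shows the rack at about (400,355) with box A askew in it. The keeper is open, with its knob at (297,385). The divider is at (290,505), box B at (342,533), and the jars at (502,295) and (398,455). Next I'll make a metric top-down map.

```bash
cat > h.py <<'E'
import cv2,numpy as np
from cell import env, viewer
def cloud(n,p,d,box=None):
    c=viewer.calibration(n);K=np.array(c["K"]);D=np.array(c["dist"]);T=np.array(c["T"])
    v,u=np.nonzero(d>0); z=d[v,u]
    q=cv2.undistortPoints(np.c_[u,v].astype(np.float64)[:,None],K,D)[:,0]
    X=np.c_[q[:,0]*z,-q[:,1]*z,-z]@T[:3,:3].T+T[:3,3]
    return X,p[v,u],np.c_[u,v]
def look(n):
    p,d=viewer.read_camera(n); return cloud(n,p,d)
def proj(n,X):
    c=viewer.calibration(n);T=np.array(c["T"])
    Y=(np.atleast_2d(X)-T[:3,3])@T[:3,:3]
    Y=Y*[1,-1,-1]
    return cv2.projectPoints(Y,np.zeros(3),np.zeros(3),np.array(c["K"]),np.array(c["dist"]))[0][:,0]
def ortho(X,C,x0,x1,y0,y1,mm=1.0,zmax=.25):
    # image: up = +x, left = +y
    m=(X[:,0]>x0)&(X[:,0]<x1)&(X[:,1]>y0)&(X[:,1]<y1)&(X[:,2]<zmax)
    X,C=X[m],C[m];o=np.argsort(X[:,2]);X,C=X[o],C[o]
    s=1000/mm;H,W=int((x1-x0)*s)+1,int((y1-y0)*s)+1
    I=np.zeros((H,W,3),np.uint8)
    r=((x1-X[:,0])*s).astype(int);c=((y1-X[:,1])*s).astype(int)
    for k in range(len(r)): I[max(r[k]-1,0):r[k]+2,max(c[k]-1,0):c[k]+2]=C[k]
    return I
E
python3 - <<'E'
from h import *
A=[]
for n in("scene","top"):
    f=np.load(f"pics/{n}0.npz");X,C,uv=cloud(n,f["p"],f["d"]);A.append((X,C))
    m=(X[:,2]<.2)&(X[:,2]>-.02);print(n,np.percentile(X[m],[1,99],axis=0))
    for t,(a,b) in zip("rack jar1 jar2 boxB tin".split(),[(400,355),(502,290),(398,450),(342,533),(238,398)] if n=="scene" else [(368,330),(467,322),(308,392),(240,430),(230,310)]):
        k=np.argmin(((uv-np.array([a,b])/1.4)**2).sum(1));print(t,X[k].round(3))
X=np.r_[A[0][0]];C=np.r_[A[0][1]]
I=ortho(X,C,.3,.95,-.5,.6,1.5);cv2.imwrite("pics/o0.png",I);print(I.shape)
E
```

```text
scene [[-0.12364469 -0.61187046 -0.00539383]
 [ 0.99216804  0.42085243  0.1879595 ]]
rack [0.5  0.   0.06]
jar1 [ 0.394 -0.229  0.108]
jar2 [0.387 0.181 0.108]
boxB [0.39  0.343 0.083]
tin [0.713 0.252 0.055]
top [[-0.12615864 -1.82508004 -0.01122289]
 [ 1.00759118  0.45646335  0.1924201 ]]
rack [ 0.486 -0.02   0.087]
jar1 [ 0.39  -0.235  0.104]
jar2 [0.39  0.178 0.109]
boxB [0.385 0.347 0.085]
tin [0.714 0.248 0.057]
(434, 734, 3)
```

View pics/o0.png

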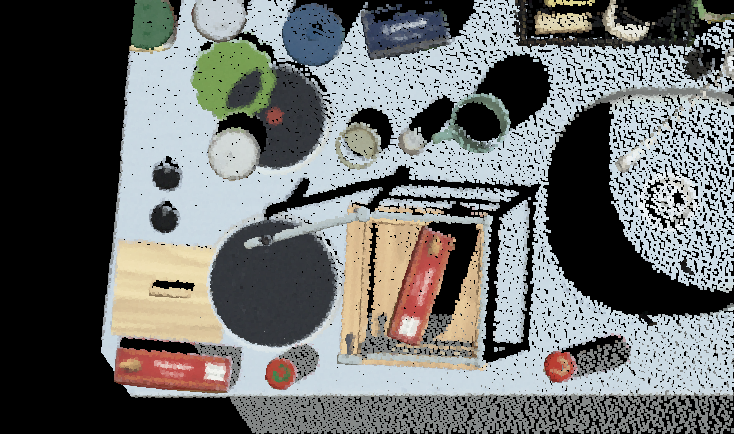

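The top-down map (1.5 mm/px, up = +x) is clean. The rack is yawed about −90°, with its loading side towards world +y and its hinge at pixel (360,214). Only two red-capped jars are visible so far. Next I'll fit poses numerically.

```bash
cat >> h.py <<'E'
from scipy.optimize import least_squares
def near(X,x0,x1,y0,y1,z0,z1): return (X[:,0]>x0)&(X[:,0]<x1)&(X[:,1]>y0)&(X[:,1]<y1)&(X[:,2]>z0)&(X[:,2]<z1)
def rect(P):
    # rect centre, long-side yaw deg in (-90,90], sizes mm; trimmed extents
    m=P[:,:2].mean(0);best=None
    for a in np.radians(np.arange(-90,90,.5)):
        u=np.array([np.cos(a),np.sin(a)]);v=np.array([-u[1],u[0]])
        l=np.percentile(P[:,:2]@u,[1,99]);w=np.percentile(P[:,:2]@v,[1,99])
        ar=np.ptp(l)*np.ptp(w)
        if np.ptp(l)>=np.ptp(w) and (best is None or ar<best[0]): best=(ar,u*l.mean()+v*w.mean(),np.degrees(a),np.ptp(l),np.ptp(w))
    return best[1].round(4),best[2],np.round(best[3:],4)
def inrack(R,p): # rack (cx,cy,yaw rad) -> world
    c,s=np.cos(R[2]),np.sin(R[2]);return np.array([R[0]+c*p[0]-s*p[1],R[1]+s*p[0]+c*p[1]])
def torack(R,P):
    c,s=np.cos(R[2]),np.sin(R[2]);d=P[:,:2]-np.array(R[:2]);return np.c_[c*d[:,0]+s*d[:,1],-s*d[:,0]+c*d[:,1]]
def fitrack(X,R0):
    P=X[near(X,.35,.7,-.2,.08,.1,.115)]
    def res(R):
        q=torack(R,P);d=[]
        for a,b in(((.098,-.106),(.098,.106)),((-.089,-.106),(.098,-.106)),((-.089,.106),(.098,.106))):
            a=np.array(a);b=np.array(b);t=np.clip((q-a)@(b-a)/((b-a)@(b-a)),0,1)
            d.append(np.linalg.norm(q-a-t[:,None]*(b-a),axis=1))
        return np.min(d,0)
    s=least_squares(res,R0,loss="soft_l1",f_scale=.003);return s.x,len(P),np.median(res(s.x))
def red(C): C=C.astype(int);return (C[:,2]>110)&(C[:,2]>C[:,1]*1.8)
def scan(X,C,uv=None):
    out={}
    A=X[near(X,.40,.63,-.13,.08,.078,.098)];CA=C[near(X,.40,.63,-.13,.08,.078,.098)]
    return A,CA
E
python3 - <<'E'
from h import *
for n in("scene","top"):
    f=np.load(f"pics/{n}0.npz");X,C,uv=cloud(n,f["p"],f["d"])
    t=X[near(X,.35,.9,.1,.4,-.02,.02)];print(n,"table z",np.median(t[:,2]).round(4))
    R,k,e=fitrack(X,[.522,-.022,-np.pi/2]);print("rack",R.round(4),np.degrees(R[2]).round(2),k,e)
    print(" hinge",inrack(R,(-.089,.106)).round(4))
    m=near(X,.43,.61,-.12,.05,.079,.1)&red(C);print("A",rect(X[m]),m.sum(),np.percentile(X[m,2],[5,50,95]).round(3))
    m=near(X,.35,.43,.2,.45,.07,.1);print("B",rect(X[m]),m.sum(),np.percentile(X[m,2],[5,50,95]).round(3))
    for nm,(a,b) in dict(j1=(.392,-.232),j2=(.388,.18)).items():
        m=near(X,a-.04,a+.04,b-.04,b+.04,.1,.13);mm=cv2.minEnclosingCircle(X[m,:2].astype(np.float32));print(nm,np.round(mm[0],4),round(mm[1],4),m.sum(),np.median(X[m,2]).round(4))
    m=near(X,.41,.62,.2,.45,.003,.010)&(C[:,0]<C[:,2]*.85);print("div",rect(X[m]),m.sum(),np.median(X[m,2]))
    m=near(X,.45,.58,.28,.4,.03,.06);print("ridge",rect(X[m]),m.sum(),np.median(X[m,2]).round(4))
    m=near(X,.5,.7,.1,.3,.165,.2);print("knob",X[m,:2].mean(0).round(4) if m.any() else 0,m.sum())
    m=near(X,.5,.7,-.0,.3,.105,.135);print("bar",rect(X[m]) if m.any() else 0,m.sum())
E
```

```text
scene table z 0.0066
rack [ 0.5175 -0.0278 -1.6213] -92.89 506 0.0019514244382086363
 hinge [0.6278 0.0557]
A (array([ 0.5187, -0.0308]), np.float64(-18.0), array([0.1642, 0.0441])) 494 [0.083 0.09  0.093]
B (array([0.3953, 0.34  ]), np.float64(84.5), array([0.1665, 0.0488])) 1714 [0.077 0.081 0.085]
j1 [ 0.4009 -0.2418] 0.0236 162 0.108
j2 [0.3895 0.1769] 0.0223 255 0.1085
div (array([0.5123, 0.3491]), np.float64(86.5), array([0.1527, 0.1362])) 2693 0.007128479441528279
ridge (array([0.5115, 0.3446]), np.float64(87.0), array([0.0591, 0.0104])) 147 0.0456
knob [0.5893 0.201 ] 40
bar (array([0.6101, 0.1187]), np.float64(-78.0), array([0.2303, 0.0205])) 351
top table z 0.006
rack [ 0.517  -0.0292 -1.6208] -92.86 364 0.0021350750806391483
 hinge [0.6273 0.0544]
A (array([ 0.5141, -0.0289]), np.float64(-18.5), array([0.1582, 0.042 ])) 245 [0.083 0.089 0.096]
B (array([0.3953, 0.341 ]), np.float64(85.0), array([0.1661, 0.0504])) 865 [0.073 0.081 0.087]
j1 [ 0.4002 -0.2414] 0.0261 127 0.1083
j2 [0.3884 0.1793] 0.024 157 0.1073
div (array([0.5192, 0.3482]), np.float64(84.5), array([0.1456, 0.1158])) 722 0.006668400589370904
ridge (array([0.5105, 0.3452]), np.float64(83.5), array([0.0544, 0.014 ])) 84 0.0438
knob [0.5892 0.2   ] 28
bar (array([0.6098, 0.1181]), np.float64(-78.0), array([0.2308, 0.0222])) 270
```

```bash
cat >> h.py <<'E'
RK=(.5172,-.0285,np.radians(-92.87))
def plan(targets,start=None):
    """targets: (x,y,z,yaw_deg,ncalls). prints per call end shift mm + turn rad (tool frame, tool down)"""
    o=env.get_obs();p=np.array(o["tool_pos"]);y=o["tool_rot"][2]
    if start is not None: p=np.array(start[:3]);y=start[3]
    print("t",round(o["time_s"],1),"at",np.round(o["tool_pos"],4),np.round(o["tool_rot"],1))
    for t in targets:
        q=np.array(t[:3]);dy=(t[3]-y+180)%360-180;n=t[4];y0=y;p0=p
        for i in range(n):
            a=np.radians(y);d=(q-p0)/n*1000
            print(np.round([np.cos(a)*d[0]+np.sin(a)*d[1],np.sin(a)*d[0]-np.cos(a)*d[1],-d[2]],1).tolist(),round(-np.radians(dy/n),3))
            y+=dy/n
        p=q;y=t[3];print("--")
E
python3 -c "
from h import *
plan([(.518,-.030,.23,-18,2),(.518,-.030,.062,-18,1)])"
```

```text
t 0.1 at [ 0.5099 -0.4024  0.2296] [-179.9    0.    51.7]
[148.7, -112.1, -0.2] 0.608
[57.9, -177.0, -0.2] 0.608
--
[0.0, -0.0, 168.0] -0.0
--
```

Emit:
{"op": "arm_command", "data": {"series": [[[30,-22,0],0.12],[[60,-45,0],0.24],[[89,-67,0],0.36],[[119,-90,0],0.49],[[149,-112,0],0.608]], "grip": -1}}

```text
time_s: 0.6
tool_pos: [0.5142, -0.2147, 0.2301]
tool_rot: [-180.0, 0.0, 16.6]
force: [0.9, -0.8, -0.3]
grip_width: 0.0868
grasp_force: 0.0
```

Emit:
{"op": "arm_command", "data": {"series": [[[12,-35,0],0.12],[[23,-71,0],0.24],[[35,-106,0],0.36],[[46,-142,0],0.49],[[58,-177,0],0.608]]}}

```text
time_s: 1.1
tool_pos: [0.5182, -0.0285, 0.2303]
tool_rot: [180.0, 0.0, -18.2]
force: [0.6, -0.0, -0.8]
grip_width: 0.0871
grasp_force: 0.0
```

Emit:
{"op": "arm_command", "data": {"series": [[[0,0,0],0],[[0,0,0],0],[[0,0,0],0],[[0,0,0],0],[[0,0,0],0]]}}

```text
time_s: 1.6
tool_pos: [0.5187, -0.0314, 0.2304]
tool_rot: [180.0, 0.0, -18.1]
force: [0.4, 0.4, -0.2]
grip_width: 0.0869
grasp_force: 0.0
```

Run:
```python
from h import *
print(env.get_obs()["qpos"].round(0))
X,C,uv=look("scene")
m=near(X,.43,.61,-.12,.05,.079,.1)&red(C);print("A",m.sum(),rect(X[m]) if m.sum()>30 else 0)
m=near(X,.3,.5,.2,.45,.07,.1);print("B",rect(X[m]))
# any other red caps?
m=red(C)&near(X,.3,1,-.6,.6,-.01,.2);H,xe,ye=np.histogram2d(X[m,0],X[m,1],bins=[np.arange(.3,1,.05),np.arange(-.6,.6,.05)])
for i,j in zip(*np.nonzero(H>8)):print(round(xe[i],2),round(ye[j],2),int(H[i,j]),end="; ")
plan([(.518,-.030,.062,-18,1)])
```

```text
[  14.    3.  -14.  101.    1.   76. -108.]
A 480 (array([ 0.5156, -0.0294]), np.float64(-18.0), array([0.1581, 0.0448]))
B (array([0.3953, 0.34  ]), np.float64(84.5), array([0.1665, 0.0487]))
0.35 -0.25 63; 0.35 0.15 148; 0.35 0.25 112; 0.35 0.3 271; 0.35 0.35 325; 0.35 0.4 123; 0.4 -0.25 46; 0.4 -0.05 65; 0.4 0.0 36; 0.4 0.15 35; 0.4 0.25 53; 0.4 0.3 126; 0.4 0.35 161; 0.4 0.4 66; 0.45 -0.05 120; 0.45 0.0 25; 0.5 -0.1 32; 0.5 -0.05 170; 0.55 -0.1 41; 0.55 -0.05 114; 0.75 0.15 37; t 1.6 at [ 0.5187 -0.0311  0.2305] [180.   0. -18.]
[-1.0, -0.9, 168.5] -0.001
--
```

Emit:
{"op": "arm_command", "data": {"series": [[[0,0,40],0],[[0,0,80],0],[[0,0,120],0],[[0,0,150],0],[[0,0,168],0]]}}

```text
time_s: 2.15
tool_pos: [0.5169, -0.0306, 0.0597]
tool_rot: [179.9, 0.2, -18.0]
force: [0.3, -0.2, 0.4]
grip_width: 0.0873
grasp_force: 0.0
```

Emit:
{"op": "arm_command", "data": {"series": [[[0,0,0],0],[[0,0,0],0],[[0,0,0],0],[[0,0,0],0],[[0,0,0],0]], "grip": 0.5, "grip_force": 15}}

```text
time_s: 2.65
tool_pos: [0.5195, -0.0303, 0.0637]
tool_rot: [-180.0, -0.1, -17.9]
force: [-0.5, -1.1, 0.5]
grip_width: 0.0549
grasp_force: 0.6
```

Emit:
{"op": "arm_command", "data": {"series": [[[0,0,0],0],[[0,0,0],0],[[0,0,0],0],[[0,0,0],0],[[0,0,0],0]]}}

```text
time_s: 3.15
tool_pos: [0.5195, -0.0303, 0.0636]
tool_rot: [-180.0, -0.1, -18.0]
force: [-1.3, -0.9, 5.5]
grip_width: 0.0544
grasp_force: 15.0
```

Run:
```python
from h import *
for n in("scene","top"):
    X,C,uv=look(n)
    m=near(X,.40,.62,-.14,.08,.075,.1)&red(C);print("A",m.sum(),rect(X[m]) if m.sum()>30 else 0)
t=inrack(RK,(.0065+.041,0));print(t)
plan([(*t,.085,-2.87,1),(*t,.062,-2.87,1)],start=(*env.get_obs()["tool_pos"][:2],.080,env.get_obs()["tool_rot"][2]))
```

```text
A 225 (array([ 0.4834, -0.0181]), np.float64(-19.0), array([0.0909, 0.0447]))
A 114 (array([ 0.4783, -0.018 ]), np.float64(-17.5), array([0.0795, 0.0452]))
[ 0.51482167 -0.07594042]
t 3.2 at [ 0.5195 -0.0304  0.0637] [-1.8e+02 -1.0e-01 -1.8e+01]
[9.6, 44.8, -5.0] -0.263
--
[0.0, -0.0, 23.0] -0.0
--
```

Emit:
{"op": "arm_command", "data": {"series": [[[0,0,-8],0],[[0,0,-15],0],[[0,0,-20],0],[[0,0,-20],0],[[0,0,-20],0]]}}

```text
time_s: 3.75
tool_pos: [0.5186, -0.0301, 0.0825]
tool_rot: [180.0, 0.0, -17.9]
force: [0.7, 0.2, -1.4]
grip_width: 0.0544
grasp_force: 15.0
```

Emit:
{"op": "arm_command", "data": {"series": [[[2,7,0],-0.06],[[4,16,0],-0.13],[[6,26,0],-0.2],[[8,36,0],-0.263],[[10,45,0],-0.263]]}}

```text
time_s: 4.25
tool_pos: [0.5139, -0.0764, 0.0821]
tool_rot: [-180.0, 0.1, -2.9]
force: [0.7, -0.1, -1.7]
grip_width: 0.0544
grasp_force: 15.0
```

Run:
```python
from h import *
t=inrack(RK,(.0065+.041,0));print(t)
plan([(*t,.0637,-2.87,1)])
```

```text
[ 0.51482167 -0.07594042]
t 4.2 at [ 0.5139 -0.0764  0.0821] [-1.8e+02  1.0e-01 -2.9e+00]
[0.9, -0.6, 18.4] 0.0
--
```

Emit:
{"op": "arm_command", "data": {"series": [[[0,0,6],0],[[1,0,12],0],[[1,0,16],0],[[1,0,18],0],[[1,0,19],0]]}}

```text
time_s: 4.75
tool_pos: [0.515, -0.0752, 0.0637]
tool_rot: [-180.0, 0.1, -2.8]
force: [-4.5, 1.6, 7.3]
grip_width: 0.0544
grasp_force: 15.0
```

Emit:
{"op": "arm_command", "data": {"series": [[[0,0,0],0],[[0,0,0],0],[[0,0,0],0],[[0,0,0],0],[[0,0,0],0]], "grip": -0.45}}

```text
time_s: 5.25
tool_pos: [0.516, -0.075, 0.0639]
tool_rot: [-179.9, -0.1, -2.8]
force: [1.6, 4.5, 1.9]
grip_width: 0.063
grasp_force: 2.3
```

Emit:
{"op": "arm_command", "data": {"series": [[[0,0,-20],0],[[0,0,-50],0],[[0,0,-90],0],[[0,0,-130],0],[[0,0,-170],0]]}}

```text
time_s: 5.75
tool_pos: [0.5148, -0.0771, 0.235]
tool_rot: [179.9, 0.0, -2.9]
force: [1.2, 1.2, 1.2]
grip_width: 0.0631
grasp_force: 0.0
```

Run:
```python
from h import *
X,C,uv=look("scene")
m=near(X,.3,.5,.2,.45,.07,.1);B=rect(X[m]);print("B",B)
m=near(X,.42,.62,-.14,.08,.075,.1)&red(C);print("A",m.sum(),rect(X[m]))
plan([(*B[0],.23,B[1],3),(*B[0],.056,B[1],1)])
```

```text
B (array([0.3955, 0.3402]), np.float64(85.0), array([0.1664, 0.0489]))
A 526 (array([ 0.5146, -0.0739]), np.float64(-3.0000000000000004), array([0.1654, 0.0447]))
t 5.8 at [ 0.5185 -0.0775  0.2425] [179.8  -0.6  -2.9]
[-48.1, -136.9, 4.2] -0.512
[25.1, -142.9, 4.2] -0.512
[91.9, -112.3, 4.2] -0.512
--
[0.0, 0.0, 174.0] -0.0
--
```

Emit:
{"op": "arm_command", "data": {"series": [[[-10,-27,0],-0.1],[[-19,-55,0],-0.2],[[-29,-82,0],-0.31],[[-38,-110,0],-0.41],[[-48,-137,0],-0.512]], "grip": -1}}

```text
time_s: 6.3
tool_pos: [0.4739, 0.0634, 0.2333]
tool_rot: [179.9, 0.0, 26.6]
force: [-0.0, -0.4, 0.1]
grip_width: 0.0859
grasp_force: 0.0
```

Emit:
{"op": "arm_command", "data": {"series": [[[5,-29,0],-0.1],[[10,-57,0],-0.2],[[15,-86,0],-0.31],[[20,-114,0],-0.41],[[25,-143,0],-0.512]]}}

```text
time_s: 6.8
tool_pos: [0.4329, 0.2023, 0.2333]
tool_rot: [179.9, 0.0, 56.0]
force: [0.3, 0.5, -0.3]
grip_width: 0.0874
grasp_force: 0.0
```

Emit:
{"op": "arm_command", "data": {"series": [[[18,-22,0],-0.1],[[37,-45,0],-0.2],[[55,-67,0],-0.31],[[74,-90,0],-0.41],[[92,-112,0],-0.512]]}}

```text
time_s: 7.3
tool_pos: [0.3922, 0.3417, 0.2333]
tool_rot: [179.9, 0.1, 85.3]
force: [0.7, 0.6, -0.3]
grip_width: 0.0868
grasp_force: 0.0
```

Emit:
{"op": "arm_command", "data": {"series": [[[0,0,0],0],[[0,0,0],0],[[0,0,0],0],[[0,0,0],0],[[0,0,0],0]]}}

```text
time_s: 7.8
tool_pos: [0.3927, 0.3404, 0.2335]
tool_rot: [180.0, 0.0, 85.0]
force: [0.6, 0.4, 0.7]
grip_width: 0.0874
grasp_force: 0.0
```

Run:
```python
from h import *
X,C,uv=look("scene")
m=near(X,.3,.5,.2,.45,.07,.09);B=rect(X[m]);print("B",B)
m=near(X,.42,.62,-.14,.08,.075,.1)&red(C);print("A",m.sum(),rect(X[m]))
print(env.get_obs()["qpos"].round(0))
plan([(.3955,.3402,.056,85,1)])
```

```text
B (array([0.3942, 0.3414]), np.float64(83.5), array([0.1664, 0.0482]))
A 218 (array([ 0.5593, -0.0771]), np.float64(-3.0000000000000004), array([0.0765, 0.043 ]))
[ -7.   5. -39. 100.   3.  76. -51.]
t 7.8 at [0.3925 0.3406 0.2335] [180.   0.  85.]
[-0.2, 3.0, 177.5] 0.001
--
```

Emit:
{"op": "arm_command", "data": {"series": [[[0,1,40],0],[[0,2,80],0],[[0,3,120],0],[[0,3,160],0],[[0,3,178],0]]}}

```text
time_s: 8.35
tool_pos: [0.3934, 0.3389, 0.0519]
tool_rot: [-179.8, 0.2, 85.1]
force: [-0.7, -0.7, -0.5]
grip_width: 0.0866
grasp_force: 0.0
```

Emit:
{"op": "arm_command", "data": {"series": [[[0,0,0],0],[[0,0,0],0],[[0,0,0],0],[[0,0,0],0],[[0,0,0],0]], "grip": 0.5, "grip_force": 15}}

```text
time_s: 8.85
tool_pos: [0.3957, 0.3416, 0.0567]
tool_rot: [179.9, -0.1, 85.1]
force: [-1.7, 0.7, 0.3]
grip_width: 0.0547
grasp_force: 0.8
```

Emit:
{"op": "arm_command", "data": {"series": [[[0,0,0],0],[[0,0,0],0],[[0,0,0],0],[[0,0,0],0],[[0,0,0],0]]}}

```text
time_s: 9.35
tool_pos: [0.3956, 0.3417, 0.0567]
tool_rot: [179.9, -0.0, 85.1]
force: [-0.9, -1.6, 6.3]
grip_width: 0.0545
grasp_force: 15.0
```

Emit:
{"op": "arm_command", "data": {"series": [[[0,0,-20],0],[[0,0,-60],0],[[0,0,-100],0],[[0,0,-140],0],[[0,0,-180],0]]}}

```text
time_s: 9.85
tool_pos: [0.3945, 0.3407, 0.2366]
tool_rot: [-180.0, 0.0, 85.1]
force: [0.9, 0.4, -2.6]
grip_width: 0.0544
grasp_force: 15.0
```

Run:
```python
from h import *
for n in ("scene","top"):
    X,C,uv=look(n)
    m=near(X,.3,.5,.2,.5,.23,.28)&red(C);print("B",m.sum(),rect(X[m]))
t=inrack(RK,(.0065-.040,0));print(t)
plan([(*t,.235,-2.87,3),(*t,.0637,-2.87,1)])
```

```text
B 700 (array([0.3933, 0.3402]), np.float64(85.0), array([0.1641, 0.0489]))
B 252 (array([0.3939, 0.3447]), np.float64(86.0), array([0.1534, 0.0464]))
[0.51887735 0.00495798]
t 9.9 at [0.3972 0.3435 0.2411] [179.5  -0.3  85.1]
[-109.0, 50.0, 2.0] 0.512
[-70.5, 97.0, 2.0] 0.512
[-14.0, 119.1, 2.0] 0.512
--
[0.0, -0.0, 171.3] -0.0
--
```

Emit:
{"op": "arm_command", "data": {"series": [[[-15,7,0],0.07],[[-40,18,0],0.17],[[-63,29,0],0.28],[[-86,40,0],0.4],[[-109,50,0],0.512]]}}

```text
time_s: 10.45
tool_pos: [0.4353, 0.2268, 0.2341]
tool_rot: [-180.0, 0.1, 55.5]
force: [0.5, -0.4, -2.4]
grip_width: 0.0542
grasp_force: 15.0
```

Emit:
{"op": "arm_command", "data": {"series": [[[-14,19,0],0.1],[[-28,38,0],0.2],[[-42,58,0],0.31],[[-56,77,0],0.41],[[-70,97,0],0.512]]}}

```text
time_s: 10.95
tool_pos: [0.4759, 0.1147, 0.2341]
tool_rot: [-180.0, 0.1, 26.2]
force: [0.5, -0.1, -2.5]
grip_width: 0.0552
grasp_force: 15.0
```

Emit:
{"op": "arm_command", "data": {"series": [[[-3,26,0],0.12],[[-6,52,0],0.24],[[-9,76,0],0.36],[[-12,100,0],0.46],[[-14,119,0],0.512]]}}

```text
time_s: 11.45
tool_pos: [0.5166, 0.0013, 0.2341]
tool_rot: [180.0, 0.1, -3.1]
force: [0.8, -0.3, -3.1]
grip_width: 0.0549
grasp_force: 15.0
```

Emit:
{"op": "arm_command", "data": {"series": [[[0,0,0],0],[[0,0,0],0],[[0,0,0],0],[[0,0,0],0],[[0,0,0],0]]}}

```text
time_s: 11.95
tool_pos: [0.5168, 0.004, 0.2356]
tool_rot: [180.0, -0.0, -2.8]
force: [0.3, 0.0, -2.8]
grip_width: 0.0543
grasp_force: 15.0
```

Run:
```python
from h import *
for n in ("scene","top"):
    X,C,uv=look(n)
    m=near(X,.42,.62,-.14,-.03,.075,.1)&red(C);print("A",m.sum(),rect(X[m]) if m.sum()>50 else 0)
t=inrack(RK,(.0065-.040,0));print(t)
plan([(*t,.0637,-2.87,1)])
```

```text
A 38 0
A 159 (array([ 0.5194, -0.0824]), np.float64(-17.0), array([0.135 , 0.0392]))
[0.51887735 0.00495798]
t 12.1 at [0.5169 0.0036 0.2356] [180.   -0.   -2.8]
[1.9, -1.4, 171.9] 0.001
--
```

Run:
```python
from h import *
p,d=viewer.read_camera("top");q=viewer.read_camera("scene")[0]
cv2.imwrite("pics/t2.png",np.hstack([cv2.resize(p[170:310,190:330],(400,400)),cv2.resize(q[190:300,220:350],(400,400))]))
```

```text
(no output)
```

View pics/t2.png

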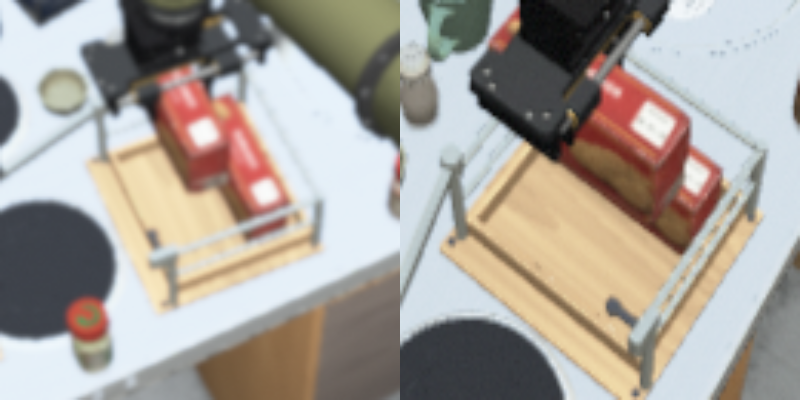

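Box A still sits straight in the back half (left image, around (260,170)), and held box B is parallel to it, so the tilted fit was just occlusion. Lowering B.

Emit:
{"op": "arm_command", "data": {"series": [[[1,-1,35],0],[[2,-2,75],0],[[2,-2,110],0],[[2,-2,140],0],[[2,-2,155],0]]}}

```text
time_s: 12.65
tool_pos: [0.517, 0.0049, 0.0776]
tool_rot: [180.0, 0.3, -2.9]
force: [-0.2, -0.4, -2.1]
grip_width: 0.0548
grasp_force: 15.0
```

Emit:
{"op": "arm_command", "data": {"series": [[[0,0,5],0],[[0,0,10],0],[[0,0,14],0],[[0,0,17],0],[[0,0,17],0]]}}

```text
time_s: 13.15
tool_pos: [0.5199, 0.005, 0.0645]
tool_rot: [180.0, -0.1, -2.9]
force: [0.2, -0.3, 0.3]
grip_width: 0.0546
grasp_force: 15.0
```

Emit:
{"op": "arm_command", "data": {"series": [[[0,0,0],0],[[0,0,0],0],[[0,0,0],0],[[0,0,0],0],[[0,0,0],0]], "grip": -0.42}}

```text
time_s: 13.65
tool_pos: [0.5191, 0.005, 0.0636]
tool_rot: [180.0, -0.0, -2.9]
force: [-0.2, -0.3, -0.4]
grip_width: 0.0614
grasp_force: 0.0
```

Emit:
{"op": "arm_command", "data": {"series": [[[0,0,-20],0],[[0,0,-50],0],[[0,0,-90],0],[[0,0,-130],0],[[0,0,-172],0]]}}

```text
time_s: 14.15
tool_pos: [0.5186, 0.005, 0.2369]
tool_rot: [180.0, 0.0, -2.9]
force: [1.0, -0.4, -0.3]
grip_width: 0.0616
grasp_force: 0.0
```

Run:
```python
from h import *
for n in ("scene","top"):
    X,C,uv=look(n)
    for nm,a,b in(("A",-.14,-.037),("B",-.035,.06)):
        m=near(X,.42,.62,a,b,.08,.1)&red(C);print(nm,m.sum(),rect(X[m]) if m.sum()>50 else 0, torack(RK,rect(X[m])[0][None]).round(4))
    m=near(X,.45,.6,.28,.4,.03,.06);r=rect(X[m]);print("ridge",r)
plan([(.511,.345,.23,-6,2)])
```

```text
A 406 (array([ 0.5032, -0.0738]), np.float64(-3.5), array([0.1363, 0.0449])) [[ 0.0459 -0.0117]]
B 541 (array([0.5184, 0.0037]), np.float64(-3.5), array([0.1609, 0.0487])) [[-0.0322 -0.0004]]
ridge (array([0.5111, 0.3446]), np.float64(86.0), array([0.0588, 0.0108]))
A 235 (array([ 0.5262, -0.0749]), np.float64(-4.5), array([0.1305, 0.0429])) [[0.0459 0.0113]]
B 225 (array([0.5331, 0.0047]), np.float64(-4.0), array([0.1199, 0.0413])) [[-0.034   0.0142]]
ridge (array([0.5105, 0.3457]), np.float64(88.5), array([0.0547, 0.014 ]))
t 14.2 at [0.5226 0.0053 0.2422] [-180.    -0.7   -2.9]
[-14.3, -169.3, 6.1] 0.027
[-18.9, -168.9, 6.1] 0.027
--
```

Run:
```python
from h import *
plan([(.511,.345,.235,86.5,3),(.511,.345,.023,86.5,1)],start=(.5186,.005,.235,-2.87))
```

```text
t 14.2 at [0.5226 0.0053 0.2422] [-180.    -0.7   -2.9]
[-8.2, -113.1, -0.0] -0.52
[49.1, -102.2, -0.0] -0.52
[93.3, -64.3, -0.0] -0.52
--
[0.0, 0.0, 212.0] -0.0
--
```

Emit:
{"op": "arm_command", "data": {"series": [[[-2,-22,0],-0.1],[[-3,-45,0],-0.2],[[-5,-68,0],-0.31],[[-6,-90,0],-0.41],[[-8,-113,0],-0.52]]}}

```text
time_s: 14.75
tool_pos: [0.5165, 0.1189, 0.2348]
tool_rot: [-180.0, 0.0, 27.2]
force: [0.1, 0.4, -0.1]
grip_width: 0.0615
grasp_force: 0.0
```

Emit:
{"op": "arm_command", "data": {"series": [[[10,-20,0],-0.1],[[20,-41,0],-0.2],[[29,-61,0],-0.31],[[39,-82,0],-0.41],[[49,-102,0],-0.52]]}}

```text
time_s: 15.25
tool_pos: [0.5139, 0.2323, 0.2348]
tool_rot: [-180.0, 0.0, 57.0]
force: [0.1, -0.1, 0.3]
grip_width: 0.0617
grasp_force: 0.0
```

Emit:
{"op": "arm_command", "data": {"series": [[[18,-13,0],-0.1],[[37,-26,0],-0.2],[[55,-38,0],-0.31],[[74,-51,0],-0.41],[[93,-64,0],-0.52]]}}

```text
time_s: 15.75
tool_pos: [0.5116, 0.3449, 0.2347]
tool_rot: [-180.0, 0.0, 86.7]
force: [0.6, 0.6, 0.6]
grip_width: 0.0617
grasp_force: 0.0
```

Emit:
{"op": "arm_command", "data": {"series": [[[0,0,30],0],[[0,0,60],0],[[0,0,90],0],[[0,0,110],0],[[0,0,110],0]]}}

```text
time_s: 16.25
tool_pos: [0.5096, 0.3425, 0.1214]
tool_rot: [-179.7, 0.2, 86.5]
force: [0.5, -0.3, 0.0]
grip_width: 0.0616
grasp_force: 0.0
```

Run:
```python
from h import *
for n in ("scene",):
    X,C,uv=look(n)
    for nm,a,b in(("A",-.14,-.037),("B",-.035,.06)):
        m=near(X,.42,.62,a,b,.08,.1)&red(C);print(nm,m.sum(),rect(X[m]) if m.sum()>50 else 0, torack(RK,rect(X[m])[0][None]).round(4))
plan([(.511,.345,.023,86.5,1)])
```

```text
A 8 0 [[ 0.0369 -0.079 ]]
B 112 (array([0.4591, 0.0124]), np.float64(62.0), array([0.06  , 0.0457])) [[-0.0379 -0.0601]]
t 16.3 at [0.5108 0.3435 0.1237] [-1.798e+02  1.000e-01  8.650e+01]
[1.6, 0.1, 100.7] 0.0
--
```

Emit:
{"op": "arm_command", "data": {"series": [[[2,0,35],0],[[2,0,65],0],[[2,0,85],0],[[2,0,101],0],[[2,0,101],0]]}}

```text
time_s: 16.8
tool_pos: [0.5113, 0.3457, 0.0234]
tool_rot: [-179.9, 0.1, 86.5]
force: [0.3, 0.4, -1.0]
grip_width: 0.062
grasp_force: 0.0
```

Emit:
{"op": "arm_command", "data": {"series": [[[0,0,0],0],[[0,0,0],0],[[0,0,0],0],[[0,0,0],0],[[0,0,0],0]], "grip": 0.95, "grip_force": 25}}

```text
time_s: 17.3
tool_pos: [0.5122, 0.3464, 0.0251]
tool_rot: [180.0, -0.0, 86.5]
force: [-1.1, 0.8, 0.5]
grip_width: 0.0296
grasp_force: 0.0
```

Emit:
{"op": "arm_command", "data": {"series": [[[0,0,0],0],[[0,0,0],0],[[0,0,0],0],[[0,0,0],0],[[0,0,0],0]]}}

```text
time_s: 17.8
tool_pos: [0.512, 0.3462, 0.0246]
tool_rot: [180.0, 0.0, 86.5]
force: [-0.2, -0.5, -0.4]
grip_width: 0.0097
grasp_force: 25.0
```

Run:
```python
from h import *
o=env.get_obs();print(o["grip_width"],o["grasp_force"],o["tool_pos"].round(4))
t=inrack(RK,(.0065,0));print(t)
plan([(*t,.25,-2.87,3)],start=(*o["tool_pos"][:2],.25,86.5))
```

```text
0.009749010958139136 24.959977492690086 [0.512  0.3462 0.0246]
[ 0.51687454 -0.03499185]
t 17.8 at [0.512  0.3462 0.0246] [180.    0.   86.5]
[-126.7, 9.4, -0.0] 0.52
[-105.3, 71.1, -0.0] 0.52
[-56.1, 114.0, -0.0] 0.52
--
```

Emit:
{"op": "arm_command", "data": {"series": [[[0,0,-30],0],[[0,0,-75],0],[[0,0,-125],0],[[0,0,-175],0],[[0,0,-226],0]]}}

```text
time_s: 18.3
tool_pos: [0.5112, 0.3459, 0.2509]
tool_rot: [-179.9, 0.0, 86.5]
force: [0.7, 0.3, -2.3]
grip_width: 0.0098
grasp_force: 25.0
```

Emit:
{"op": "arm_command", "data": {"series": [[[-20,1,0],0.07],[[-45,3,0],0.17],[[-71,5,0],0.28],[[-99,7,0],0.4],[[-127,9,0],0.52]]}}

```text
time_s: 18.8
tool_pos: [0.5125, 0.2179, 0.2489]
tool_rot: [-180.0, 0.1, 56.5]
force: [0.4, -1.0, -1.7]
grip_width: 0.01
grasp_force: 24.9
```

Emit:
{"op": "arm_command", "data": {"series": [[[-21,14,0],0.1],[[-42,28,0],0.21],[[-63,43,0],0.31],[[-84,57,0],0.42],[[-105,71,0],0.52]]}}

```text
time_s: 19.3
tool_pos: [0.5142, 0.0913, 0.2489]
tool_rot: [-180.0, 0.1, 26.7]
force: [0.3, 0.0, -2.6]
grip_width: 0.0098
grasp_force: 25.0
```

Emit:
{"op": "arm_command", "data": {"series": [[[-14,28,0],0.13],[[-27,55,0],0.25],[[-39,79,0],0.37],[[-49,99,0],0.46],[[-56,114,0],0.52]]}}

```text
time_s: 19.8
tool_pos: [0.5159, -0.0365, 0.2489]
tool_rot: [180.0, 0.1, -3.1]
force: [1.4, 0.2, -2.0]
grip_width: 0.0097
grasp_force: 25.0
```

Emit:
{"op": "arm_command", "data": {"series": [[[0,0,0],0],[[0,0,0],0],[[0,0,0],0],[[0,0,0],0],[[0,0,0],0]]}}

```text
time_s: 20.3
tool_pos: [0.5166, -0.0337, 0.2496]
tool_rot: [-180.0, -0.0, -2.8]
force: [0.0, -0.3, -2.6]
grip_width: 0.0098
grasp_force: 25.0
```

Run:
```python
from h import *
for n in ("scene","top"):
    p,d=viewer.read_camera(n);X,C,uv=cloud(n,p,d)
    m=near(X,.4,.64,-.16,.09,.222,.242);print(m.sum(),rect(X[m]),np.percentile(X[m,2],[5,50,95]))
    cv2.imwrite(f"pics/d{n}.png",p)
a=cv2.imread("pics/dscene.png")[190:300,220:350];b=cv2.imread("pics/dtop.png")[170:310,190:330]
cv2.imwrite("pics/d3.png",np.hstack([cv2.resize(b,(400,400)),cv2.resize(a,(400,400))]))
t=inrack(RK,(.0065,0))
plan([(*t,.113,-2.87,1)])
```

```text
1769 (array([ 0.514, -0.034]), np.float64(-3.5), array([0.1592, 0.1382])) [0.23047215 0.23318537 0.23574914]
1251 (array([ 0.5022, -0.0344]), np.float64(86.5), array([0.1383, 0.1378])) [0.22733831 0.23262609 0.23812677]
t 20.4 at [ 0.5166 -0.0342  0.2496] [180.   -0.   -2.8]
[0.3, 0.8, 136.6] 0.001
--
```

View pics/d3.png

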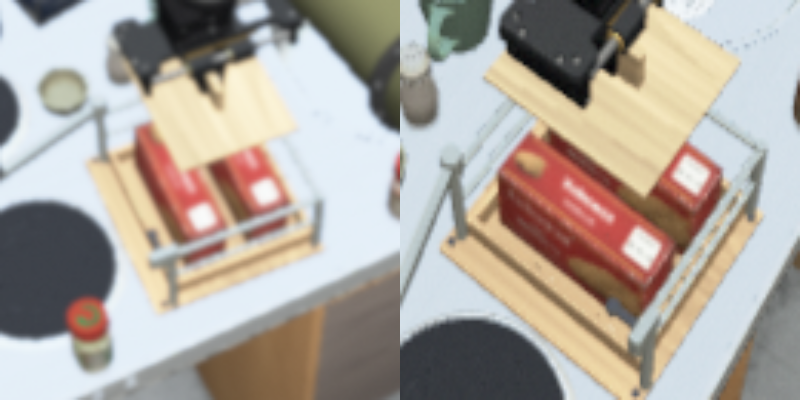

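Both boxes lie parallel in the tray and the divider is square above them. Lowering it.

Emit:
{"op": "arm_command", "data": {"series": [[[0,1,30],0],[[0,1,65],0],[[0,1,100],0],[[0,1,120],0],[[0,1,130],0]]}}

```text
time_s: 20.9
tool_pos: [0.515, -0.0356, 0.1173]
tool_rot: [-180.0, 0.2, -2.9]
force: [-0.2, 0.9, -1.6]
grip_width: 0.0098
grasp_force: 25.0
```

Emit:
{"op": "arm_command", "data": {"series": [[[0,0,2],0],[[0,0,4],0],[[0,0,6],0],[[0,0,8],0],[[0,0,9],0]]}}

```text
time_s: 21.4
tool_pos: [0.5169, -0.0358, 0.111]
tool_rot: [180.0, -0.1, -2.9]
force: [0.6, 0.1, -2.0]
grip_width: 0.0099
grasp_force: 25.0
```

Emit:
{"op": "arm_command", "data": {"series": [[[0,0,0],0],[[0,0,0],0],[[0,0,0],0],[[0,0,0],0],[[0,0,0],0]]}}

```text
time_s: 21.9
tool_pos: [0.5167, -0.0358, 0.1108]
tool_rot: [180.0, -0.0, -2.9]
force: [0.4, -0.1, -0.4]
grip_width: 0.0098
grasp_force: 25.0
```

Emit:
{"op": "arm_command", "data": {"series": [[[0,0,1],0],[[0,0,1],0],[[0,0,1],0],[[0,0,1],0],[[0,0,1],0]], "grip": 0.3}}

```text
time_s: 22.4
tool_pos: [0.5166, -0.0358, 0.1096]
tool_rot: [180.0, -0.0, -2.9]
force: [-0.3, -0.2, 0.1]
grip_width: 0.0299
grasp_force: 0.0
```

Emit:
{"op": "arm_command", "data": {"series": [[[0,0,-20],0],[[0,0,-50],0],[[0,0,-80],0],[[0,0,-110],0],[[0,0,-140],0]]}}

```text
time_s: 22.9
tool_pos: [0.5164, -0.0357, 0.2509]
tool_rot: [180.0, -0.0, -2.9]
force: [0.7, -1.0, -0.1]
grip_width: 0.0306
grasp_force: 0.0
```

Run:
```python
from h import *
for n in ("scene","top"):
    X,C,uv=look(n)
    m=near(X,.42,.62,-.115,.04,.087,.1);r=rect(X[m]);print("sheet",m.sum(),r,np.percentile(X[m,2],[5,50,95]).round(4),torack(RK,r[0][None]).round(4))
    m=near(X,.48,.56,-.06,.0,.118,.145);r=rect(X[m]) if m.sum()>20 else 0;print("ridge",r)
    for nm,(a,b) in dict(j1=(.4,-.24),j2=(.389,.178)).items():
        m=near(X,a-.04,a+.04,b-.04,b+.04,.1,.13);mm=cv2.minEnclosingCircle(X[m,:2].astype(np.float32));print(nm,np.round(mm[0],4),round(mm[1],4),m.sum())
```

```text
sheet 2220 (array([ 0.5155, -0.0365]), np.float64(-4.0), array([0.1627, 0.1378])) [0.0911 0.0944 0.0975] [[ 0.0081 -0.0013]]
ridge (array([ 0.5153, -0.0365]), np.float64(-2.0), array([0.0563, 0.011 ]))
j1 [ 0.4008 -0.2417] 0.023 160
j2 [0.39   0.1771] 0.0227 255
sheet 1515 (array([ 0.5155, -0.0377]), np.float64(-2.5), array([0.1642, 0.1375])) [0.0886 0.0939 0.0988] [[ 0.0093 -0.0012]]
ridge (array([ 0.5139, -0.037 ]), np.float64(-3.5), array([0.0592, 0.0101]))
j1 [ 0.3983 -0.2414] 0.0245 91
j2 [0.3901 0.1771] 0.0246 151
```

Run:
```python
from h import *
t=inrack(RK,(-.027,.040));print(t)
plan([(.3898,.1772,.251,87.1,3),(.3898,.1772,.066,87.1,1)],start=(.5164,-.0357,.251,-2.87))
plan([(*t,.251,87.1,1)],start=(.3898,.1772,.251,87.1))
```

```text
[ 0.55850172 -0.00353667]
t 23.0 at [ 0.519  -0.0357  0.2543] [180.   -0.5  -2.9]
[-45.7, -68.8, -0.0] -0.523
[-5.2, -82.4, -0.0] -0.523
[36.7, -74.0, -0.0] -0.523
--
[0.0, 0.0, 185.0] -0.0
--
t 23.0 at [ 0.519  -0.0357  0.2543] [180.   -0.5  -2.9]
[-172.0, 177.6, -0.0] -0.0
--
```

Emit:
{"op": "arm_command", "data": {"series": [[[-9,-14,0],-0.1],[[-18,-28,0],-0.21],[[-27,-41,0],-0.31],[[-37,-55,0],-0.42],[[-46,-69,0],-0.523]], "grip": -1}}

```text
time_s: 23.5
tool_pos: [0.4732, 0.0359, 0.2487]
tool_rot: [-180.0, 0.1, 27.3]
force: [0.3, 0.3, 0.2]
grip_width: 0.0628
grasp_force: 0.0
```

Emit:
{"op": "arm_command", "data": {"series": [[[-1,-16,0],-0.1],[[-2,-33,0],-0.21],[[-3,-49,0],-0.31],[[-4,-66,0],-0.42],[[-5,-82,0],-0.523]]}}

```text
time_s: 24.0
tool_pos: [0.4315, 0.1067, 0.2488]
tool_rot: [-180.0, 0.0, 57.3]
force: [0.3, -0.9, -0.4]
grip_width: 0.0868
grasp_force: 0.0
```

Emit:
{"op": "arm_command", "data": {"series": [[[9,-17,0],-0.12],[[18,-35,0],-0.24],[[26,-52,0],-0.36],[[33,-66,0],-0.46],[[37,-74,0],-0.523]]}}

```text
time_s: 24.5
tool_pos: [0.3892, 0.1786, 0.2488]
tool_rot: [-180.0, 0.0, 87.3]
force: [-0.1, -0.0, 0.6]
grip_width: 0.087
grasp_force: 0.0
```

Emit:
{"op": "arm_command", "data": {"series": [[[0,0,20],0],[[0,0,40],0],[[0,0,60],0],[[0,0,70],0],[[0,0,70],0]]}}

```text
time_s: 25.0
tool_pos: [0.3891, 0.1769, 0.1779]
tool_rot: [-179.8, 0.1, 87.0]
force: [0.8, 0.3, 0.7]
grip_width: 0.0871
grasp_force: 0.0
```

Run:
```python
from h import *
print(env.get_obs()["qpos"].round(0))
plan([(.3898,.1772,.066,87.1,1)])
```

```text
[  3.  -6. -29. 116.  -3.  70. -27.]
t 25.0 at [0.3891 0.1769 0.1779] [-1.798e+02  1.000e-01  8.700e+01]
[0.3, 0.7, 111.9] -0.001
--
```

Emit:
{"op": "arm_command", "data": {"series": [[[0,0,35],0],[[0,0,70],0],[[0,0,95],0],[[0,0,112],0],[[0,0,112],0]]}}

```text
time_s: 25.5
tool_pos: [0.3891, 0.1769, 0.0662]
tool_rot: [-179.8, 0.1, 87.0]
force: [-0.1, 0.6, -0.3]
grip_width: 0.0869
grasp_force: 0.0
```

Emit:
{"op": "arm_command", "data": {"series": [[[0,0,0],0],[[0,0,0],0],[[0,0,0],0],[[0,0,0],0],[[0,0,0],0]], "grip": 0.7, "grip_force": 15}}

```text
time_s: 26.0
tool_pos: [0.3906, 0.1775, 0.068]
tool_rot: [179.9, -0.0, 87.0]
force: [-0.1, -0.1, 0.4]
grip_width: 0.0547
grasp_force: 0.0
```

Emit:
{"op": "arm_command", "data": {"series": [[[0,0,0],0],[[0,0,0],0],[[0,0,0],0],[[0,0,0],0],[[0,0,0],0]]}}

```text
time_s: 26.5
tool_pos: [0.3903, 0.1775, 0.0676]
tool_rot: [180.0, 0.0, 87.0]
force: [-0.2, 0.1, 1.7]
grip_width: 0.044
grasp_force: 15.0
```

Emit:
{"op": "arm_command", "data": {"series": [[[0,0,-20],0],[[0,0,-60],0],[[0,0,-105],0],[[0,0,-150],0],[[0,0,-185],0]]}}

```text
time_s: 27.0
tool_pos: [0.3905, 0.1776, 0.255]
tool_rot: [179.9, -0.0, 87.0]
force: [1.1, -0.5, -0.9]
grip_width: 0.044
grasp_force: 15.0
```

Emit:
{"op": "arm_command", "data": {"series": [[[-30,31,0],0],[[-65,67,0],0],[[-100,103,0],0],[[-135,140,0],0],[[-160,165,0],0]]}}

```text
time_s: 27.5
tool_pos: [0.5481, 0.0058, 0.2516]
tool_rot: [-180.0, 0.1, 86.9]
force: [-0.3, 1.2, -1.0]
grip_width: 0.0441
grasp_force: 15.0
```

Run:
```python
from h import *
t=inrack(RK,(-.027,.040))
plan([(*t,.165,87.1,1)])
```

```text
t 27.5 at [0.5481 0.0058 0.2516] [-1.80e+02  1.00e-01  8.69e+01]
[-8.8, 10.9, 86.6] -0.004
--
```

Emit:
{"op": "arm_command", "data": {"series": [[[-4,5,10],0],[[-9,10,30],0],[[-9,11,55],0],[[-9,11,75],0],[[-9,11,82],0]]}}

```text
time_s: 28.0
tool_pos: [0.5551, 0.0001, 0.1674]
tool_rot: [-179.7, -0.0, 87.1]
force: [0.0, -0.6, -0.3]
grip_width: 0.0442
grasp_force: 15.0
```

Emit:
{"op": "arm_command", "data": {"series": [[[0,0,2],0],[[0,0,4],0],[[0,0,6],0],[[0,0,8],0],[[0,0,8],0]]}}

```text
time_s: 28.5
tool_pos: [0.5574, -0.0004, 0.1629]
tool_rot: [180.0, 0.0, 87.0]
force: [-1.1, -0.2, -1.8]
grip_width: 0.0442
grasp_force: 15.0
```

Emit:
{"op": "arm_command", "data": {"series": [[[0,0,0],0],[[0,0,0],0],[[0,0,0],0],[[0,0,0],0],[[0,0,0],0]]}}

```text
time_s: 29.0
tool_pos: [0.5572, -0.0004, 0.1626]
tool_rot: [180.0, 0.0, 87.0]
force: [0.4, -0.6, -0.9]
grip_width: 0.0441
grasp_force: 15.0
```

Emit:
{"op": "arm_command", "data": {"series": [[[0,0,1],0],[[0,0,2],0],[[0,0,2.5],0],[[0,0,3],0],[[0,0,3],0]]}}

```text
time_s: 29.5
tool_pos: [0.5572, -0.0005, 0.1599]
tool_rot: [180.0, 0.0, 87.0]
force: [-1.9, 0.5, 1.6]
grip_width: 0.0439
grasp_force: 15.0
```

Emit:
{"op": "arm_command", "data": {"series": [[[0,0,0],0],[[0,0,0],0],[[0,0,0],0],[[0,0,0],0],[[0,0,0],0]], "grip": -0.5}}

```text
time_s: 30.0
tool_pos: [0.5573, -0.0004, 0.1595]
tool_rot: [180.0, 0.0, 87.0]
force: [-0.7, -0.2, 0.0]
grip_width: 0.0644
grasp_force: 0.0
```

Emit:
{"op": "arm_command", "data": {"series": [[[0,0,-15],0],[[0,0,-40],0],[[0,0,-70],0],[[0,0,-100],0],[[0,0,-120],0]]}}

```text
time_s: 30.5
tool_pos: [0.5581, -0.0003, 0.2834]
tool_rot: [179.8, -0.0, 87.0]
force: [-0.1, 0.4, 0.9]
grip_width: 0.0656
grasp_force: 0.0
```

Run:
```python
from h import *
X,C,uv=look("scene")
m=near(X,.5,.62,-.05,.05,.19,.215);mm=cv2.minEnclosingCircle(X[m,:2].astype(np.float32));print(m.sum(),mm,np.median(X[m,2]))
t=inrack(RK,(.044,-.040))
plan([(.3995,-.2415,.28,60,2)],start=(.5572,-.0005,.28,87.1))
plan([(*t,.28,87.1,2)],start=(.3995,-.2415,.28,60))
```

```text
213 ((0.5565285086631775, 0.000843274756334722), 0.022819895297288895) 0.20047462503827562
t 30.6 at [ 5.594e-01 -2.000e-04  2.865e-01] [179.5  -0.   87. ]
[-124.3, -72.7, -0.0] 0.236
[-137.9, -41.5, -0.0] 0.236
--
t 30.6 at [ 5.594e-01 -2.000e-04  2.865e-01] [179.5  -0.   87. ]
[93.0, -10.1, -0.0] -0.236
[92.7, 12.0, -0.0] -0.236
--
```

Emit:
{"op": "arm_command", "data": {"series": [[[-25,-15,0],0.05],[[-50,-29,0],0.09],[[-75,-44,0],0.14],[[-99,-58,0],0.19],[[-124,-73,0],0.236]], "grip": -1}}

```text
time_s: 31.05
tool_pos: [0.4767, -0.1221, 0.2798]
tool_rot: [180.0, -0.0, 73.3]
force: [0.5, 0.2, -0.0]
grip_width: 0.0863
grasp_force: 0.0
```

Emit:
{"op": "arm_command", "data": {"series": [[[-28,-8,0],0.05],[[-56,-17,0],0.09],[[-84,-25,0],0.14],[[-115,-35,0],0.19],[[-138,-41,0],0.236]]}}

```text
time_s: 31.55
tool_pos: [0.3972, -0.2439, 0.2797]
tool_rot: [180.0, 0.0, 59.6]
force: [0.2, -1.2, 0.5]
grip_width: 0.0869
grasp_force: 0.0
```

Emit:
{"op": "arm_command", "data": {"series": [[[0,0,25],0],[[0,0,55],0],[[0,0,85],0],[[0,0,100],0],[[0,0,100],0]]}}

```text
time_s: 32.05
tool_pos: [0.3975, -0.2408, 0.1771]
tool_rot: [-179.7, 0.0, 59.9]
force: [-0.5, 0.2, 0.5]
grip_width: 0.0867
grasp_force: 0.0
```

Run:
```python
from h import *
plan([(.3998,-.2415,.067,60,1)])
```

```text
t 32.0 at [ 0.3975 -0.2408  0.1771] [-179.7    0.    59.9]
[0.6, 2.3, 110.1] -0.002
--
```

Emit:
{"op": "arm_command", "data": {"series": [[[0,1,35],0],[[0,2,70],0],[[0,2,95],0],[[0,2,110],0],[[0,2,110],0]]}}

```text
time_s: 32.55
tool_pos: [0.4001, -0.2421, 0.0685]
tool_rot: [-179.8, 0.0, 59.9]
force: [-0.5, 0.4, -0.2]
grip_width: 0.0871
grasp_force: 0.0
```

Emit:
{"op": "arm_command", "data": {"series": [[[0,0,0],0],[[0,0,0],0],[[0,0,0],0],[[0,0,0],0],[[0,0,0],0]], "grip": 0.7, "grip_force": 15}}

```text
time_s: 33.05
tool_pos: [0.4014, -0.2423, 0.0701]
tool_rot: [179.9, 0.0, 60.0]
force: [-0.5, -0.1, 0.2]
grip_width: 0.0549
grasp_force: 0.0
```

Emit:
{"op": "arm_command", "data": {"series": [[[0,0,0],0],[[0,0,0],0],[[0,0,0],0],[[0,0,0],0],[[0,0,0],0]]}}

```text
time_s: 33.55
tool_pos: [0.4011, -0.2422, 0.0697]
tool_rot: [-180.0, 0.0, 60.0]
force: [-1.8, 1.1, 1.7]
grip_width: 0.044
grasp_force: 15.0
```

Emit:
{"op": "arm_command", "data": {"series": [[[0,0,-20],0],[[0,0,-65],0],[[0,0,-115],0],[[0,0,-165],0],[[0,0,-210],0]]}}

```text
time_s: 34.05
tool_pos: [0.401, -0.2422, 0.2817]
tool_rot: [179.9, 0.0, 60.0]
force: [1.8, -0.9, -1.2]
grip_width: 0.0444
grasp_force: 15.0
```

Run:
```python
from h import *
t=inrack(RK,(.044,-.040));o=env.get_obs();print(o["grip_width"])
X,C,uv=look("scene")
m=near(X,.5,.62,-.05,.05,.19,.215);mm=cv2.minEnclosingCircle(X[m,:2].astype(np.float32));print(m.sum(),mm,np.median(X[m,2]))
plan([(*t,.277,87.1,2)],start=(.3998,-.2415,.277,60))
```

```text
0.044417656839038366
210 ((0.556469202041626, 0.000693993701133877), 0.02289288118481636) 0.200751352827305
t 34.1 at [ 0.4041 -0.2438  0.2896] [179.2  -0.   60. ]
[92.9, -10.2, -0.0] -0.236
[92.7, 11.9, -0.0] -0.236
--
```

Emit:
{"op": "arm_command", "data": {"series": [[[12,-1,0],-0.03],[[31,-3,0],-0.08],[[51,-6,0],-0.13],[[72,-8,0],-0.18],[[93,-10,0],-0.236]]}}

```text
time_s: 34.6
tool_pos: [0.4394, -0.1539, 0.2784]
tool_rot: [-179.9, -0.0, 73.9]
force: [0.8, -0.0, -1.1]
grip_width: 0.0436
grasp_force: 15.0
```

Emit:
{"op": "arm_command", "data": {"series": [[[21,3,0],-0.05],[[42,5,0],-0.11],[[63,8,0],-0.16],[[80,10,0],-0.2],[[93,12,0],-0.236]]}}

```text
time_s: 35.1
tool_pos: [0.4776, -0.0691, 0.2796]
tool_rot: [180.0, -0.0, 87.3]
force: [-0.1, -0.6, -1.5]
grip_width: 0.044
grasp_force: 15.0
```

Emit:
{"op": "arm_command", "data": {"series": [[[0,0,20],0],[[0,0,50],0],[[0,0,80],0],[[0,0,95],0],[[0,0,102],0]]}}

```text
time_s: 35.6
tool_pos: [0.4759, -0.0708, 0.1757]
tool_rot: [-179.8, -0.0, 87.0]
force: [-0.2, -0.2, -0.8]
grip_width: 0.0441
grasp_force: 15.0
```

Emit:
{"op": "arm_command", "data": {"series": [[[0,0,0],0],[[0,0,0],0],[[0,0,0],0],[[0,0,0],0],[[0,0,0],0]]}}

```text
time_s: 36.1
tool_pos: [0.4773, -0.071, 0.1782]
tool_rot: [179.9, 0.0, 87.0]
force: [0.2, -0.1, -1.0]
grip_width: 0.0442
grasp_force: 15.0
```

Run:
```python
from h import *
t=inrack(RK,(.044,-.040))
plan([(*t,.1615,87.1,1)])
```

```text
t 36.1 at [ 0.4773 -0.071   0.1782] [179.9   0.   87. ]
[0.4, -2.3, 16.7] -0.001
--
```

Emit:
{"op": "arm_command", "data": {"series": [[[0,-1,5],0],[[0,-2,10],0],[[0,-2,13],0],[[0,-2,15],0],[[0,-2,16],0]]}}

```text
time_s: 36.6
tool_pos: [0.4746, -0.0708, 0.1619]
tool_rot: [-179.9, 0.0, 87.0]
force: [-3.0, 0.3, 7.2]
grip_width: 0.044
grasp_force: 15.0
```

Emit:
{"op": "arm_command", "data": {"series": [[[0,0,0.5],0],[[0,0,1],0],[[0,0,1],0],[[0,0,1],0],[[0,0,1],0]]}}

```text
time_s: 37.1
tool_pos: [0.4746, -0.0708, 0.1619]
tool_rot: [-180.0, 0.0, 87.0]
force: [-4.8, 1.2, 8.2]
grip_width: 0.0441
grasp_force: 15.0
```

Emit:
{"op": "arm_command", "data": {"series": [[[0,0,0],0],[[0,0,0],0],[[0,0,0],0],[[0,0,0],0],[[0,0,0],0]], "grip": -0.5}}

```text
time_s: 37.6
tool_pos: [0.4749, -0.0708, 0.1604]
tool_rot: [-180.0, 0.0, 87.0]
force: [-0.5, 0.0, 0.3]
grip_width: 0.0642
grasp_force: 0.0
```

Emit:
{"op": "arm_command", "data": {"series": [[[0,0,-15],0],[[0,0,-40],0],[[0,0,-70],0],[[0,0,-100],0],[[0,0,-130],0]]}}

```text
time_s: 38.1
tool_pos: [0.4748, -0.0707, 0.2917]
tool_rot: [180.0, 0.0, 87.0]
force: [-0.6, -0.7, 0.3]
grip_width: 0.0653
grasp_force: 0.0
```

Run:
```python
from h import *
for n in("scene","top"):
    p,d=viewer.read_camera(n);X,C,uv=cloud(n,p,d);cv2.imwrite(f"pics/e{n}.png",cv2.resize(p,(784,588)))
    for b in((.5,.62,-.05,.05),(.43,.53,-.12,-.02)):
        m=near(X,*b,.19,.215);print(m.sum(),cv2.minEnclosingCircle(X[m,:2].astype(np.float32)))
    m=near(X,.4,.7,.1,.3,.165,.2);print("knob",X[m,:2].mean(0).round(4),m.sum())
    m=near(X,.54,.63,.05,.19,.12,.135);print("bar",rect(X[m]),m.sum())
```

```text
212 ((0.5566830635070801, 0.0005526040913537145), 0.02315954677760601)
207 ((0.47337278723716736, -0.07148436456918716), 0.0232701376080513)
knob [0.5891 0.2009] 43
bar (array([0.61  , 0.1217]), np.float64(-77.0), array([0.1362, 0.0121])) 215
141 ((0.5547140836715698, 0.00021929098875261843), 0.025737516582012177)
152 ((0.4725845158100128, -0.07386135309934616), 0.02502807229757309)
knob [0.5894 0.1998] 29
bar (array([0.6102, 0.121 ]), np.float64(-77.0), array([0.1397, 0.0156])) 153
```

View pics/escene.png

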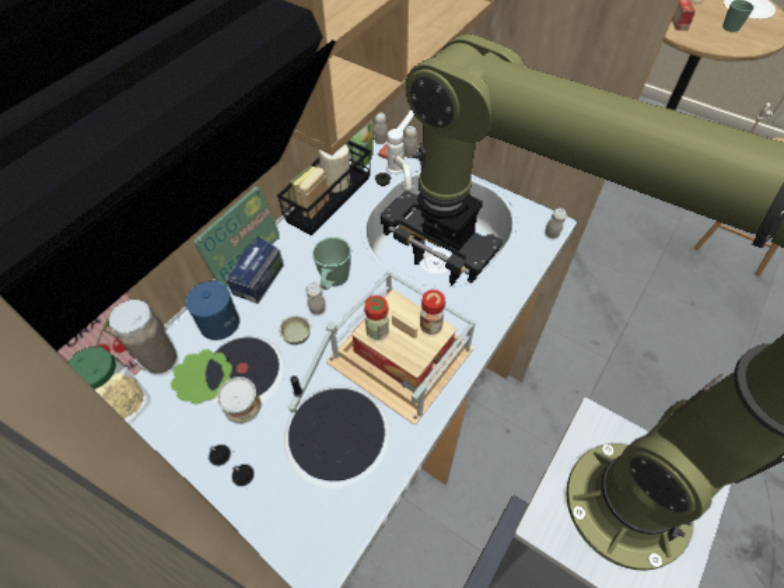

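Both jars stand on the sheet, caps at about (376,305) and (432,300), and no other red cap is visible. Now the keeper.

```bash
cat >> h.py <<'E'
HG=np.array([.6275,.0552])
def kp(th,r=.150): # knob xy, tool yaw deg
    a=np.radians(177.13)-th;return HG+r*np.array([np.cos(a),np.sin(a)]),np.degrees(a)
def arc(ths,per=5):
    for i in range(0,len(ths)-1,per):
        p0,y0=kp(ths[i]);a=np.radians(y0);rows=[]
        for t in ths[i+1:i+1+per]:
            p,y=kp(t);d=(p-p0)*1000
            rows.append([[round(np.cos(a)*d[0]+np.sin(a)*d[1],1),round(np.sin(a)*d[0]-np.cos(a)*d[1],1),0],round(-np.radians(y-y0),3)])
        print(rows)
E
python3 - <<'E'
from h import *
X,C,uv=look("scene");m=near(X,.5,.85,.05,.45,.2,.7);print("high pts",m.sum(),X[m].min(0) if m.any() else 0)
plan([(.5892,.2003,.29,104.8,2),(.5892,.2003,.155,104.8,1)],start=(.4748,-.0707,.29,87))
arc(np.r_[np.linspace(1.26,.16,21),np.linspace(.16,-.02,11)[1:]])
E
```

```text
high pts 16800 [0.62005253 0.05002414 0.419524  ]
t 38.2 at [ 0.4761 -0.0709  0.2926] [179.8   0.   87. ]
[138.3, 50.0, -0.0] -0.155
[128.9, 70.8, -0.0] -0.155
--
[0.0, 0.0, 135.0] -0.0
--
[[[np.float64(-0.2), np.float64(-8.2), 0], np.float64(-0.055)], [[np.float64(-0.9), np.float64(-16.5), 0], np.float64(-0.11)], [[np.float64(-2.0), np.float64(-24.6), 0], np.float64(-0.165)], [[np.float64(-3.6), np.float64(-32.7), 0], np.float64(-0.22)], [[np.float64(-5.6), np.float64(-40.7), 0], np.float64(-0.275)]]
[[[np.float64(-0.2), np.float64(-8.2), 0], np.float64(-0.055)], [[np.float64(-0.9), np.float64(-16.5), 0], np.float64(-0.11)], [[np.float64(-2.0), np.float64(-24.6), 0], np.float64(-0.165)], [[np.float64(-3.6), np.float64(-32.7), 0], np.float64(-0.22)], [[np.float64(-5.6), np.float64(-40.7), 0], np.float64(-0.275)]]
[[[np.float64(-0.2), np.float64(-8.2), 0], np.float64(-0.055)], [[np.float64(-0.9), np.float64(-16.5), 0], np.float64(-0.11)], [[np.float64(-2.0), np.float64(-24.6), 0], np.float64(-0.165)], [[np.float64(-3.6), np.float64(-32.7), 0], np.float64(-0.22)], [[np.float64(-5.6), n
[... 294 characters left out ...]
], [[np.float64(-5.6), np.float64(-40.7), 0], np.float64(-0.275)]]
[[[np.float64(-0.0), np.float64(-2.7), 0], np.float64(-0.018)], [[np.float64(-0.1), np.float64(-5.4), 0], np.float64(-0.036)], [[np.float64(-0.2), np.float64(-8.1), 0], np.float64(-0.054)], [[np.float64(-0.4), np.float64(-10.8), 0], np.float64(-0.072)], [[np.float64(-0.6), np.float64(-13.5), 0], np.float64(-0.09)]]
[[[np.float64(-0.0), np.float64(-2.7), 0], np.float64(-0.018)], [[np.float64(-0.1), np.float64(-5.4), 0], np.float64(-0.036)], [[np.float64(-0.2), np.float64(-8.1), 0], np.float64(-0.054)], [[np.float64(-0.4), np.float64(-10.8), 0], np.float64(-0.072)], [[np.float64(-0.6), np.float64(-13.5), 0], np.float64(-0.09)]]
```

Run:
```python
from h import *
f=np.load("pics/scene0.npz");X,C,uv=cloud("scene",f["p"],f["d"])
f=np.load("pics/top0.npz");X=np.r_[X,cloud("top",f["p"],f["d"])[0]]
for z in np.arange(.2,1.0,.1):
    m=near(X,.45,1.1,.1,.32,z,z+.1);print(round(z,1),m.sum(),np.percentile(X[m,0],[.5,5]).round(3) if m.any() else 0)
```

```text
0.2 38 [0.97  0.972]
0.3 0 0
0.4 1831 [0.724 0.726]
0.5 3130 [0.667 0.67 ]
0.6 7931 [0.621 0.624]
0.7 19662 [0.643 0.647]
0.8 4933 [0.703 0.708]
0.9 70 [0.751 0.752]
```

Run:
```python
from h import *
X=np.r_[look("scene")[0],look("top")[0]]
print(env.get_obs()["qpos"].round(1))
for z in np.arange(.28,1.0,.06):
    m=near(X,.25,.75,-.25,.12,z,z+.06);print(round(z,2),m.sum(),np.percentile(X[m],[1,99],axis=0)[:,:2].round(3).tolist() if m.any() else 0)
plan([(.47,.2,.29,104.8,2),(.47,.2,.205,104.8,1),(.5892,.2003,.205,104.8,1),(.5892,.2003,.155,104.8,1)],start=(.4748,-.0707,.29,87))
```

```text
[ 18.6  -3.2 -12.7 100.6  -0.7  82.6   3.1]
0.28 178 [[0.435, -0.083], [0.522, -0.058]]
0.34 2403 [[0.38, -0.106], [0.569, -0.03]]
0.4 1729 [[0.386, -0.157], [0.749, 0.085]]
0.46 4802 [[0.439, -0.247], [0.748, 0.113]]
0.52 2890 [[0.439, -0.076], [0.716, 0.116]]
0.58 4846 [[0.419, -0.244], [0.747, 0.115]]
0.64 11555 [[0.256, -0.104], [0.706, 0.115]]
0.7 10615 [[0.253, -0.081], [0.718, 0.118]]
0.76 1903 [[0.673, -0.073], [0.749, 0.119]]
0.82 99 [[0.671, -0.074], [0.749, 0.092]]
0.88 0 0
0.94 0 0
t 38.4 at [ 0.4746 -0.0708  0.2898] [-179.9    0.    87. ]
[135.0, -9.5, -0.0] -0.155
[134.9, 11.5, -0.0] -0.155
--
[0.0, 0.0, 85.0] -0.0
--
[-30.2, 115.3, -0.0] -0.0
--
[0.0, 0.0, 50.0] -0.0
--
```

Run:
```python
from h import *
X=np.r_[look("scene")[0],look("top")[0]]
for z in np.arange(.46,.8,.03):
    m=near(X,.46,.60,-.17,.06,z,z+.03);print(round(z,2),m.sum(),np.percentile(X[m],[1,99],axis=0)[:,:2].round(3).tolist() if m.sum()>5 else 0)
f=np.load("pics/scene0.npz");X=cloud("scene",f["p"],f["d"])[0]
f=np.load("pics/top0.npz");X=np.r_[X,cloud("top",f["p"],f["d"])[0]]
print("hood")
for z in np.arange(.4,.75,.04):
    m=near(X,.45,1.1,.08,.35,z,z+.04);print(round(z,2),m.sum(),np.percentile(X[m,0],[.5]).round(3) if m.any() else 0)
```

```text
0.46 238 [[0.46, -0.055], [0.507, -0.033]]
0.49 240 [[0.46, -0.055], [0.508, -0.033]]
0.52 258 [[0.46, -0.046], [0.501, -0.035]]
0.55 343 [[0.46, -0.046], [0.507, -0.034]]
0.58 213 [[0.46, -0.048], [0.503, -0.032]]
0.61 302 [[0.46, -0.034], [0.518, -0.022]]
0.64 509 [[0.46, -0.034], [0.521, -0.021]]
0.67 1442 [[0.46, -0.111], [0.512, -0.023]]
0.7 2 0
0.73 0 0
0.76 0 0
0.79 0 0
hood
0.4 492 [0.757]
0.44 1125 [0.735]
0.48 1311 [0.713]
0.52 1494 [0.69]
0.56 1721 [0.667]
0.6 2032 [0.644]
0.64 3762 [0.622]
0.68 13812 [0.622]
0.72 7295 [0.689]
```

```bash
cat >> h.py <<'E'
def arc2(ths,off,r=.150,per=5):
    def pose(t):
        p,y=kp(t,r);a=np.radians(y);return p-off*np.array([np.sin(a),-np.cos(a)]),a
    for i in range(0,len(ths)-1,per):
        p0,a=pose(ths[i]);rows=[]
        for t in ths[i+1:i+1+per]:
            p,b=pose(t);d=(p-p0)*1000
            rows.append([[float(round(np.cos(a)*d[0]+np.sin(a)*d[1],1)),float(round(np.sin(a)*d[0]-np.cos(a)*d[1],1)),0],float(round(a-b,3))])
        print(rows)
E
python3 - <<'E'
from h import *
plan([(.47,.18,.29,104.8,2),(.47,.18,.205,104.8,1),(.5602,.1927,.205,104.8,1),(.5602,.1927,.155,104.8,1)],start=(.4748,-.0707,.29,87))
arc2(np.linspace(1.26,.6,16),.03)
E
```

```text
t 38.5 at [ 0.4742 -0.0707  0.2891] [-179.9   -0.    87. ]
[125.1, -9.0, -0.0] -0.155
[124.9, 10.5, -0.0] -0.155
--
[0.0, 0.0, 85.0] -0.0
--
[-10.8, 90.5, -0.0] -0.0
--
[0.0, 0.0, 50.0] -0.0
--
[[[-1.5, -6.6, 0], -0.044], [[-3.2, -13.1, 0], -0.088], [[-5.3, -19.5, 0], -0.132], [[-7.6, -25.8, 0], -0.176], [[-10.2, -32.0, 0], -0.22]]
[[[-1.5, -6.6, 0], -0.044], [[-3.2, -13.1, 0], -0.088], [[-5.3, -19.5, 0], -0.132], [[-7.6, -25.8, 0], -0.176], [[-10.2, -32.0, 0], -0.22]]
[[[-1.5, -6.6, 0], -0.044], [[-3.2, -13.1, 0], -0.088], [[-5.3, -19.5, 0], -0.132], [[-7.6, -25.8, 0], -0.176], [[-10.2, -32.0, 0], -0.22]]
```

Emit:
{"op": "arm_command", "data": {"series": [[[25,-2,0],-0.03],[[50,-4,0],-0.06],[[75,-5,0],-0.09],[[100,-7,0],-0.12],[[125,-9,0],-0.155]], "grip": -1}}

```text
time_s: 38.95
tool_pos: [0.4721, 0.0574, 0.2905]
tool_rot: [180.0, 0.0, 96.1]
force: [0.1, -0.4, -0.2]
grip_width: 0.0862
grasp_force: 0.0
```

Emit:
{"op": "arm_command", "data": {"series": [[[25,2,0],-0.03],[[50,4,0],-0.06],[[75,6,0],-0.09],[[105,9,0],-0.12],[[125,10,0],-0.155]]}}

```text
time_s: 39.45
tool_pos: [0.4691, 0.1831, 0.2906]
tool_rot: [180.0, -0.0, 105.1]
force: [0.0, 0.7, -0.3]
grip_width: 0.0871
grasp_force: 0.0
```

Emit:
{"op": "arm_command", "data": {"series": [[[0,0,20],0],[[0,0,45],0],[[0,0,70],0],[[0,0,85],0],[[0,0,85],0]]}}

```text
time_s: 39.95
tool_pos: [0.4682, 0.1795, 0.2034]
tool_rot: [-179.7, 0.0, 104.8]
force: [0.7, 0.7, -0.3]
grip_width: 0.087
grasp_force: 0.0
```

Run:
```python
from h import *
X,C,uv=look("scene");m=near(X,.54,.63,.15,.25,.165,.2);print("knob",X[m,:2].mean(0).round(4),m.sum())
plan([(.5602,.1927,.205,104.8,1),(.5602,.1927,.155,104.8,1)])
```

```text
knob [0.5912 0.2054] 7
t 40.0 at [0.4692 0.1799 0.205 ] [-179.9    0.   104.8]
[-10.9, 91.3, 0.0] 0.0
--
[0.0, 0.0, 50.0] -0.0
--
```

Emit:
{"op": "arm_command", "data": {"series": [[[-3,22,-2],0],[[-6,47,-2],0],[[-9,72,-2],0],[[-11,91,-2],0],[[-11,91,-2],0]]}}

```text
time_s: 40.5
tool_pos: [0.5631, 0.1925, 0.2087]
tool_rot: [179.8, -0.0, 104.7]
force: [0.3, -1.0, -0.2]
grip_width: 0.0867
grasp_force: 0.0
```

Emit:
{"op": "arm_command", "data": {"series": [[[0,0,5],0],[[0,0,15],0],[[0,0,30],0],[[0,0,42],0],[[0,0,51],0]]}}

```text
time_s: 41.0
tool_pos: [0.5592, 0.192, 0.1546]
tool_rot: [-179.9, 0.0, 104.8]
force: [0.1, -0.8, 0.3]
grip_width: 0.0872
grasp_force: 0.0
```

Run:
```python
from h import *
print(env.get_obs()["force"].round(1))
p=viewer.read_camera("scene")[0];cv2.imwrite("pics/k1.png",cv2.resize(p[200:310,170:300],(650,550),interpolation=cv2.INTER_CUBIC))
plan([(.5602,.1927,.155,104.8,1)])
```

```text
[ 0.1 -0.8  0.3]
t 41.0 at [0.5587 0.1918 0.1534] [-179.8    0.   104.8]
[0.5, 1.7, -1.6] -0.0
--
```

View pics/k1.png

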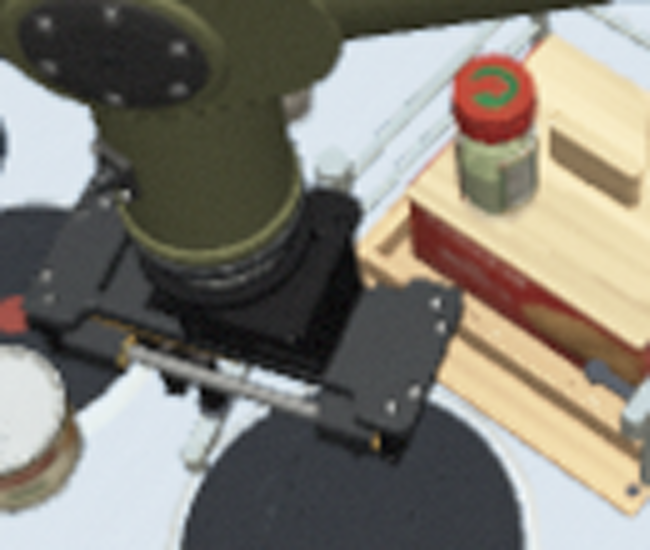

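The gripper straddles the knob; the bar end shows at (200,445). Swinging the first part.

Emit:
{"op": "arm_command", "data": {"series": [[[-1.5,-6.6,0],-0.044],[[-3.2,-13.1,0],-0.088],[[-5.3,-19.5,0],-0.132],[[-7.6,-25.8,0],-0.176],[[-10.2,-32,0],-0.22]]}}

```text
time_s: 41.55
tool_pos: [0.5318, 0.1744, 0.1564]
tool_rot: [180.0, 0.0, 117.5]
force: [0.1, 1.1, -0.2]
grip_width: 0.0867
grasp_force: 0.2
```

Emit:
{"op": "arm_command", "data": {"series": [[[-1.5,-6.6,0],-0.044],[[-3.2,-13.1,0],-0.088],[[-5.3,-19.5,0],-0.132],[[-7.6,-25.8,0],-0.176],[[-10.2,-32,0],-0.22]]}}

```text
time_s: 42.05
tool_pos: [0.5081, 0.1505, 0.1565]
tool_rot: [180.0, 0.0, 130.1]
force: [1.4, 0.4, -0.6]
grip_width: 0.0871
grasp_force: 0.2
```

Emit:
{"op": "arm_command", "data": {"series": [[[-1.5,-6.6,0],-0.044],[[-3.2,-13.1,0],-0.088],[[-5.3,-19.5,0],-0.132],[[-7.6,-25.8,0],-0.176],[[-10.2,-32,0],-0.22]]}}

```text
time_s: 42.55
tool_pos: [0.4902, 0.1222, 0.1566]
tool_rot: [180.0, 0.0, 142.7]
force: [-0.2, -0.6, 0.0]
grip_width: 0.087
grasp_force: 0.2
```

Run:
```python
from h import *
o=env.get_obs()
for n in ("scene","top"):
    X,C,uv=look(n);m=near(X,.43,.63,.06,.26,.115,.135);print(n,m.sum(),X[m][::max(1,m.sum()//10)].round(3).tolist())
th=.6+.043
p,y=kp(th);print("expected knob",p,y)
plan([(*p,.154,y,1)])
```

```text
scene 182 [[0.628, 0.065, 0.134], [0.616, 0.068, 0.13], [0.601, 0.07, 0.125], [0.576, 0.102, 0.13], [0.562, 0.108, 0.132], [0.552, 0.113, 0.127], [0.437, 0.073, 0.125], [0.505, 0.145, 0.131], [0.506, 0.161, 0.13], [0.494, 0.169, 0.133], [0.487, 0.167, 0.116]]
top 88 [[0.549, 0.119, 0.135], [0.549, 0.113, 0.118], [0.531, 0.134, 0.128], [0.519, 0.136, 0.128], [0.51, 0.154, 0.125], [0.5, 0.161, 0.131], [0.496, 0.167, 0.13], [0.449, 0.074, 0.122], [0.444, 0.076, 0.125], [0.445, 0.08, 0.121], [0.485, 0.162, 0.118]]
expected knob [0.51210878 0.1510377 ] 140.28881377308807
t 42.6 at [0.4901 0.1214 0.1565] [-180.     0.   142.5]
[0.5, 36.9, 2.5] 0.039
--
```

Emit:
{"op": "arm_command", "data": {"series": [[[0,9,0],0],[[0,18,0],0],[[0,27,0],0.01],[[0,35,0],0.03],[[0,36,0],0.039]]}}

```text
time_s: 43.15
tool_pos: [0.5128, 0.1529, 0.1564]
tool_rot: [179.9, -0.0, 140.4]
force: [-0.3, -0.1, 0.3]
grip_width: 0.0871
grasp_force: 0.0
```

Emit:
{"op": "arm_command", "data": {"series": [[[0,0,0],0],[[0,0,0],0],[[0,0,0],0],[[0,0,0],0],[[0,0,0],0]], "grip": 0.56, "grip_force": 10}}

```text
time_s: 43.65
tool_pos: [0.5122, 0.1506, 0.1566]
tool_rot: [-180.0, 0.0, 140.3]
force: [0.4, 1.0, 0.2]
grip_width: 0.0552
grasp_force: 0.0
```

Emit:
{"op": "arm_command", "data": {"series": [[[0,0,0],0],[[0,0,0],0],[[0,0,0],0],[[0,0,0],0],[[0,0,0],0]]}}

```text
time_s: 44.15
tool_pos: [0.5122, 0.1509, 0.1565]
tool_rot: [-180.0, 0.0, 140.4]
force: [0.4, -0.9, -1.0]
grip_width: 0.0208
grasp_force: 0.0
```

Run:
```python
from h import *
o=env.get_obs();p=o["tool_pos"][:2];v=p-HG
th=np.radians(177.13)-np.arctan2(v[1],v[0]);print(o["grip_width"],np.linalg.norm(v),th,o["tool_rot"][2],o["tool_pos"])
arc2(np.r_[np.linspace(th,.14,11)],0,np.linalg.norm(v))
```

```text
0.020773556176580187 0.14986252570830322 0.6424358416086506 140.36440012016783 [0.51216053 0.15088481 0.15654999]
[[[-0.2, -7.5, 0], -0.05], [[-0.8, -15.0, 0], -0.1], [[-1.7, -22.5, 0], -0.151], [[-3.0, -29.9, 0], -0.201], [[-4.7, -37.3, 0], -0.251]]
[[[-0.2, -7.5, 0], -0.05], [[-0.8, -15.0, 0], -0.1], [[-1.7, -22.5, 0], -0.151], [[-3.0, -29.9, 0], -0.201], [[-4.7, -37.3, 0], -0.251]]
```

Emit:
{"op": "arm_command", "data": {"series": [[[-0.2,-7.5,0],-0.05],[[-0.8,-15,0],-0.1],[[-1.7,-22.5,0],-0.151],[[-3,-29.9,0],-0.201],[[-4.7,-37.3,0],-0.251]]}}

```text
time_s: 44.65
tool_pos: [0.4918, 0.1192, 0.1566]
tool_rot: [180.0, 0.0, 154.9]
force: [0.2, 0.1, -0.7]
grip_width: 0.0194
grasp_force: 0.2
```

Emit:
{"op": "arm_command", "data": {"series": [[[-0.2,-7.5,0],-0.05],[[-0.8,-15,0],-0.1],[[-1.7,-22.5,0],-0.151],[[-3,-29.9,0],-0.201],[[-4.7,-37.3,0],-0.251]]}}

```text
time_s: 45.15
tool_pos: [0.4803, 0.0833, 0.1566]
tool_rot: [180.0, 0.0, 169.3]
force: [1.0, 0.0, -0.2]
grip_width: 0.019
grasp_force: 0.2
```

Run:
```python
from h import *
o=env.get_obs();p=o["tool_pos"][:2];v=p-HG
th=np.radians(177.13)-np.arctan2(v[1],v[0]);print(o["grip_width"],np.linalg.norm(v),th,o["tool_rot"][2],o["tool_pos"])
arc2(np.r_[np.linspace(th,-.03,11)],0,np.linalg.norm(v))
X,C,uv=look("scene");m=near(X,.43,.56,.0,.12,.112,.2);print(m.sum());I=viewer.read_camera("scene")[0];cv2.imwrite("pics/k2.png",cv2.resize(I[200:310,220:350],(650,550),interpolation=cv2.INTER_CUBIC))
```

```text
0.01899656595218033 0.14991127211524413 0.1387765878258751 169.25907592492507 [0.48025453 0.08334535 0.15660876]
[[[-0.0, -2.5, 0], -0.017], [[-0.1, -5.1, 0], -0.034], [[-0.2, -7.6, 0], -0.051], [[-0.3, -10.1, 0], -0.068], [[-0.5, -12.6, 0], -0.084]]
[[[-0.0, -2.5, 0], -0.017], [[-0.1, -5.1, 0], -0.034], [[-0.2, -7.6, 0], -0.051], [[-0.3, -10.1, 0], -0.068], [[-0.5, -12.6, 0], -0.084]]
114
```

View pics/k2.png

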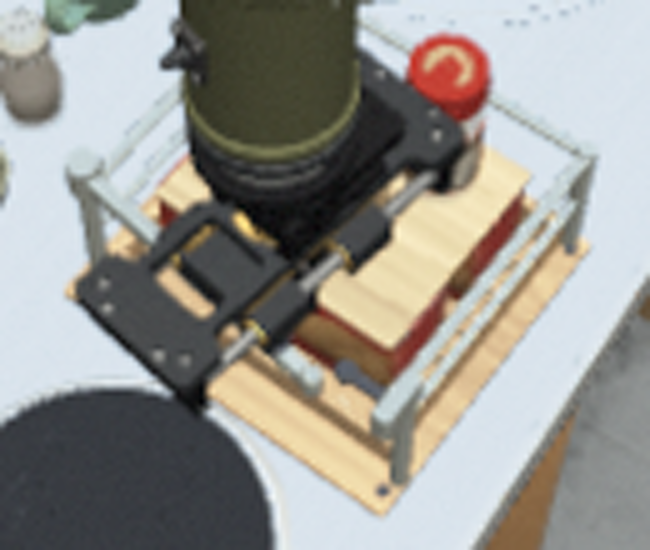

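The bar end at (305,370) is approaching the latch at (355,375). Closing slowly.

Emit:
{"op": "arm_command", "data": {"series": [[[0,-2.5,0],-0.017],[[-0.1,-5.1,0],-0.034],[[-0.2,-7.6,0],-0.051],[[-0.3,-10.1,0],-0.068],[[-0.5,-12.6,0],-0.084]]}}

```text
time_s: 45.75
tool_pos: [0.4788, 0.0731, 0.1566]
tool_rot: [179.8, 0.1, 174.1]
force: [1.6, 4.6, -1.6]
grip_width: 0.019
grasp_force: 2.5
```

Emit:
{"op": "arm_command", "data": {"series": [[[0,-2.5,0],-0.017],[[-0.1,-5.1,0],-0.034],[[-0.2,-7.6,0],-0.051],[[-0.3,-10.1,0],-0.068],[[-0.5,-12.6,0],-0.084]]}}

```text
time_s: 46.25
tool_pos: [0.4778, 0.0604, 0.1566]
tool_rot: [179.8, 0.0, 178.9]
force: [1.3, 10.5, -2.4]
grip_width: 0.0187
grasp_force: 5.0
```

Emit:
{"op": "arm_command", "data": {"series": [[[0,0,0],0],[[0,0,0],0],[[0,0,0],0],[[0,0,0],0],[[0,0,0],0]]}}

```text
time_s: 46.75
tool_pos: [0.4778, 0.0605, 0.1566]
tool_rot: [179.8, 0.0, 178.9]
force: [1.9, 6.3, -1.5]
grip_width: 0.0194
grasp_force: 3.3
```

Emit:
{"op": "arm_command", "data": {"series": [[[0,-0.5,0],0],[[0,-1,0],0],[[0,-1.5,0],0],[[0,-2,0],0],[[0,-2,0],0]]}}

```text
time_s: 47.25
tool_pos: [0.4778, 0.0604, 0.1565]
tool_rot: [179.7, 0.1, 178.9]
force: [1.9, 9.5, -2.9]
grip_width: 0.0191
grasp_force: 5.1
```

Emit:
{"op": "arm_command", "data": {"series": [[[0,1,0],0],[[0,2,0],0],[[0,3,0],0],[[0,4,0],0],[[0,4,0],0]]}}

```text
time_s: 47.75
tool_pos: [0.4778, 0.0606, 0.1566]
tool_rot: [180.0, 0.0, 178.8]
force: [0.6, 4.4, -1.1]
grip_width: 0.0191
grasp_force: 2.0
```

Emit:
{"op": "arm_command", "data": {"series": [[[0,0,0],0],[[0,0,0],0],[[0,0,0],0],[[0,0,0],0],[[0,0,0],0]], "grip": 0.35}}

```text
time_s: 48.25
tool_pos: [0.4776, 0.06, 0.1565]
tool_rot: [-180.0, -0.0, 178.7]
force: [-0.1, 0.0, -0.6]
grip_width: 0.0283
grasp_force: 0.0
```

Emit:
{"op": "arm_command", "data": {"series": [[[0,0,-15],0],[[0,0,-40],0],[[0,0,-75],0],[[0,0,-110],0],[[0,0,-140],0]]}}

```text
time_s: 48.75
tool_pos: [0.4777, 0.0603, 0.2985]
tool_rot: [-180.0, 0.1, 178.8]
force: [0.2, 0.9, 0.3]
grip_width: 0.0284
grasp_force: 0.0
```

Emit:
{"op": "arm_command", "data": {"series": [[[-25,0,0],0],[[-55,0,0],0],[[-55,30,0],0],[[-55,80,0],0],[[-55,120,0],0]]}}

```text
time_s: 49.25
tool_pos: [0.5352, 0.1811, 0.2964]
tool_rot: [180.0, -0.0, 178.7]
force: [-0.9, 0.9, 0.0]
grip_width: 0.028
grasp_force: 0.0
```

Emit:
{"op": "arm_command", "data": {"series": [[[20,25,0],0],[[45,50,0],0],[[70,75,0],0],[[85,90,0],0],[[85,90,0],0]]}}

```text
time_s: 49.75
tool_pos: [0.4495, 0.2742, 0.297]
tool_rot: [180.0, 0.0, 179.1]
force: [-0.7, -0.1, -0.2]
grip_width: 0.028
grasp_force: 0.0
```

Run:
```python
from h import *
for n in("scene","top"):
    p,d=viewer.read_camera(n);X,C,uv=cloud(n,p,d)
    m=near(X,.45,.51,.03,.12,.15,.19);print("knob",m.sum(),X[m].mean(0).round(4),torack(RK,X[m].mean(0)[None]).round(4))
    m=near(X,.44,.62,.03,.12,.118,.135);r=rect(X[m]);print("bar",m.sum(),r,torack(RK,r[0][None]).round(4))
    for b in((.5,.62,-.05,.04),(.43,.53,-.12,-.02)):
        m=near(X,*b,.19,.215);print(m.sum(),cv2.minEnclosingCircle(X[m,:2].astype(np.float32)))
    if n=="scene": cv2.imwrite("pics/f.png",cv2.resize(p[180:310,200:360],(800,600),interpolation=cv2.INTER_CUBIC))
```

```text
knob 60 [0.4777 0.0648 0.175 ] [[-0.0912 -0.0441]]
bar 136 (array([0.5126, 0.06  ]), np.float64(-8.0), array([0.1459, 0.0188])) [[-0.0882 -0.009 ]]
0 ((0.0, 0.0), 0.0)
0 ((0.0, 0.0), 0.0)
knob 41 [0.4759 0.0629 0.1706] [[-0.0892 -0.0459]]
bar 153 (array([0.5288, 0.0596]), np.float64(-5.5), array([0.1763, 0.02  ])) [[-0.0886  0.0072]]
1 ((0.5406482815742493, 0.016619889065623283), 9.999999747378752e-05)
2 ((0.4603850841522217, -0.05114155262708664), 0.005136435851454735)
```

View pics/f.png

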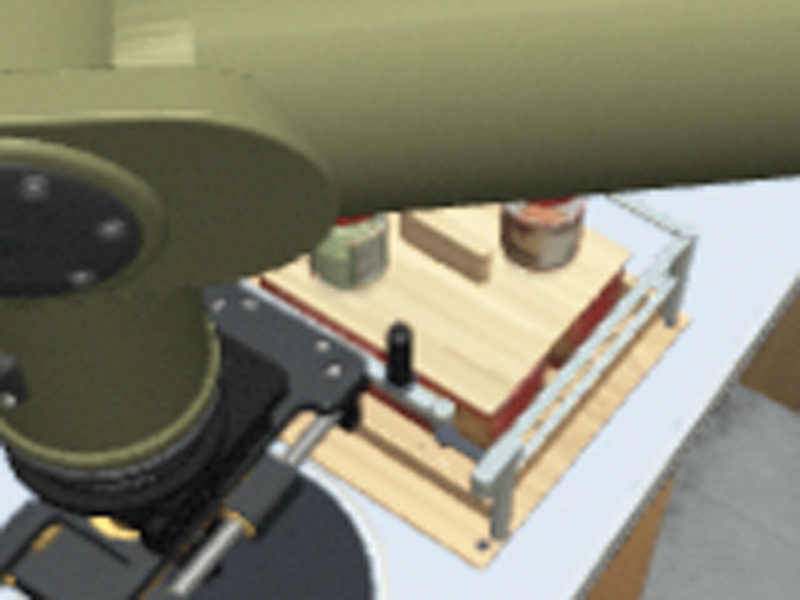

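The knob reads rack x of about −90 mm, y −45 mm, with the bar seated in the latch at (440,415). Both jars are upright, so I'm handing in.

```bash
python3 -c "
from cell import env
print(env.sign_off())"
```

```text
the job is handed in; nothing more can be done
None
```

The job is handed in: both biscuit boxes are upright in the tray with the divider flat on them, ridge up, the two red-capped jars I found stand on the sheet, and the keeper bar is closed and released. The final camera reading puts the knob at its home position to within about 2 mm. The sign-off returned no verdict.

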